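# Set the screwdrivers out on the layout board

### The job

Pull every screwdriver out of the slanted stand and set them all out on the aluminium layout board, one to a lane in any order: lying flat along the lane with the handle towards you and the butt of the handle pushed right up against the stop rail. Leave the other things on the bench where they are.

Things in the scene. Friction and masses are not known exactly. Their poses are not given: they have to be found in the camera images.
- stand: slanted wooden stand, fixed: foot 100 x 238 x 8 mm, two drilled plates (40 x 224 mm) between end cheeks. Bores at y = -78, -26, 26, 78 mm, all leaning 30 degrees to its +x (away from the robot), along (sin 30, 0, cos 30) in its frame. Origin on the bench, right under the bore mouths, which are at x = 0, z = 76 mm. A driver comes free after 62 mm of straight pull along the bore.
- board: layout board, fixed: aluminium plate 165 (x) x 272 (y) x 8 mm, origin under its centre, +x away from the robot. On its near edge a dark steel stop rail, 12 mm thick, its top 26 mm above the bench, its stop face at x = -70.5 mm facing +x. Flush dark lines mark four lanes 64 mm wide along x, centre lines at y = -96, -32, 32, 96 mm.
- driver0: screwdriver, 140 mm long, 0.07 kg (all alike; absent ones read None from the start). Origin on its axis, 2 mm beyond the tip. +x runs along the axis towards the tip: grey handle x = -142 to -70, collar (16 mm wide) to x = -62, then shaft to x = -2. Starts tip down in a bore, collar on the stand's top plate, body y along the stand's y: fingers closing along the stand's y take the handle across its flats
- butt0 (a point): centre of the end of driver 0's handle. The handle is 22 x 22 mm across flats, square with rounded corners: it may lie on any of its four sides. The tool's axis runs from butt to tip; it balances in the handle
- tip0 (a point): driver 0's tip, on its axis, 140 mm from the butt; the steel shaft is 5 mm thick and 60 mm long
- driver1: screwdriver, 140 mm long, 0.07 kg (all alike; absent ones read None from the start). Origin on its axis, 2 mm beyond the tip. +x runs along the axis towards the tip: grey handle x = -142 to -70, collar (16 mm wide) to x = -62, then shaft to x = -2. Starts tip down in a bore, collar on the stand's top plate, body y along the stand's y: fingers closing along the stand's y take the handle across its flats
- butt1 (a point): centre of the end of driver 1's handle. The handle is 22 x 22 mm across flats, square with rounded corners: it may lie on any of its four sides. The tool's axis runs from butt to tip; it balances in the handle
- tip1 (a point): driver 1's tip, on its axis, 140 mm from the butt; the steel shaft is 5 mm thick and 60 mm long
- driver2: screwdriver, 140 mm long, 0.07 kg (all alike; absent ones read None from the start). Origin on its axis, 2 mm beyond the tip. +x runs along the axis towards the tip: grey handle x = -142 to -70, collar (16 mm wide) to x = -62, then shaft to x = -2. Starts tip down in a bore, collar on the stand's top plate, body y along the stand's y: fingers closing along the stand's y take the handle across its flats
- butt2 (a point): centre of the end of driver 2's handle. The handle is 22 x 22 mm across flats, square with rounded corners: it may lie on any of its four sides. The tool's axis runs from butt to tip; it balances in the handle
- tip2 (a point): driver 2's tip, on its axis, 140 mm from the butt; the steel shaft is 5 mm thick and 60 mm long
- driver3: screwdriver, 140 mm long, 0.07 kg (all alike; absent ones read None from the start). Origin on its axis, 2 mm beyond the tip. +x runs along the axis towards the tip: grey handle x = -142 to -70, collar (16 mm wide) to x = -62, then shaft to x = -2. Starts tip down in a bore, collar on the stand's top plate, body y along the stand's y: fingers closing along the stand's y take the handle across its flats
- butt3 (a point): centre of the end of driver 3's handle. The handle is 22 x 22 mm across flats, square with rounded corners: it may lie on any of its four sides. The tool's axis runs from butt to tip; it balances in the handle
- tip3 (a point): driver 3's tip, on its axis, 140 mm from the butt; the steel shaft is 5 mm thick and 60 mm long
- microscope_top (a point): top of the tall stereo microscope, fixed; it fills x 0.33 to 0.63 m, y -0.21 to 0.02 m up to 0.37 m above the bench, to the right of board and stand: the arm must go round or over it, not through
- flux_jar: round jar of flux, 60 mm wide, 64 mm tall, loose on the bench to the left; not part of the job, to be left where it is; origin under its centre
- spool: solder spool, 52 mm wide, 56 mm tall, loose on the bench to the left; not part of the job, to be left where it is; origin under its centre
- tape: roll of black tape, 59 mm wide, 19 mm tall, loose on the bench to the left; not part of the job, to be left where it is; origin under its centre

How it is judged:
By the outcome, as a careful person would: the job done as asked, in the order asked, and still so for the second after the job is handed in, with the robot touching nothing.
Of driver0, driver1, driver2, driver3 only 3 to 4 are there at a start; the rules pass over those that are not, and their reading is None.
At some moment in a run one of driver0, driver1, driver2, driver3 may be knocked a few centimetres aside while the robot is not near it.
Once in a run the grip may slacken for a moment while it holds something.
It also fails if it takes over 210 s, if anything falls off the work surface, if the arm or the gripper's body presses on something with over 40 N, if the wrist force passes 120 N, or if a joint passes its speed limit or range.

### The arm

A 7-joint arm with a two-finger parallel gripper is mounted at the origin on a cart in front of the work surface, level with it; the furniture and walls round the work are solid. World frame = base frame: x ahead of the robot, y to its left, z up, the work surface at z = 0. Lengths are in mm, angles in rad, forces in N, time in s.
With the tool pointing down it reaches from about 425 to 950 mm from the base axis. Payload 16.7 kg.
Tool frame: the origin (TCP) lies midway between the tips of the shut fingers; the grasp point (between the pads) lies 19 mm behind it (ctrl.tcp_to_grasp is the y of the grasp point in the tool frame, in mm); y points along the fingers, x is the direction in which the jaws open and shut, and the axes are right-handed (so a half turn about y gives the same grasp; the last joint's range is limited). The gripper opens to 94 mm and grips with 3 to 60 N. Pads are 16 mm wide; open, the fingers measure 119 mm over their backs; the gripper's body (75 mm by 177 mm) begins 78 mm behind the grasp point.
Start: joints at [0.983, 0.426, 0.074, 1.606, -0.034, 1.111, -0.067], TCP at [286.741, -611.027, 205.467] pointing down, gripper open.
Joint ranges: [-2.85, 2.85], [-0.5, 2.14], [-1.23, 1.37], [0.21, 2.46], [-1.02, 4.16], [0.16, 2.05], [-2.73, 2.73]. Speed limits (rad/s): [1.89, 1.89, 2.39, 2.39, 3.01, 3.01, 3.01].

### API

Orientations are given as a rotation vector (axis times angle).
In Python, from cell import ctrl, imaging, workorder, models gives the robot as it stands.
- The arm moves only by the shell command python3 -m jog 'ROWS'. ROWS is JSON, a list of rows, each a list of 7 numbers: the shift along the world's x, y, z normalised to -1 to 1, where 1 is 0.2 m, then the turn, a rotation vector about the world's x, y, z normalised to -1 to 1, where 1 is 0.15 rad, then the closure, from -1 (fully open) to 1 (shut), so that 0 is half open. In form: [[dx, dy, dz, ax, ay, az, grip], ...]. A call has 1 to 10 rows; each row shifts and turns the pose as measured when the row begins; what a row does not reach is not made up. A row lasts 1/10 s, in which the tool goes at most 50 mm and 8.59 degrees, less where a joint would pass 70% of its speed; a pose out of reach is approached as far as the arm can. A call with a number of a shift or a turn outside -1 to 1 is refused whole. A call with a gripper value outside its range is refused whole. The fingers move at their own pace and stop on an object; the grip force is fixed at half the most. Time passes only in rows, so rows that do not move let the fingers close. It gives the time, the measured TCP pose, the force and the opening at its end, in the units of the state.
- ctrl.state(): the state, without advancing time (a new reading comes with each control period).
- imaging.grab_frame(name): name is "scene" or "top" or "wrist"; returns (picture, depth): 384x512x3 uint8, blue, green, red; 384x512 float32, mm along the optical axis (not along the pixel's ray), 0 where there is no reading.
- imaging.calibration(name): a dict with "fx", "fy", "cx", "cy" (pixels), "rvec" (rotation vector, rad) and "tvec" (3), from world to camera coordinates, as OpenCV has them; the wrist camera has in their place "mount" (4x4, takes a point from camera to tool coordinates, whose origin is the TCP and whose axes are the tool frame's). Camera axes: x right, y down, z forward; pixel columns grow to the right and rows downward; lengths in mm; the calibration is good to about 2 mm. A picture is of the moment at which its call begins: read the wrist's pose just before it. calibration takes no time and is no camera call.
- workorder.sign_off(): hands the job in, once; it reports no verdict.
Trained networks look in the newest picture that a camera, given by its name, has taken for a name from the list of things; names that differ only in an ending like _2 or _b are one class to them, and where a whole thing is asked for, a point or a joint stands for the part that bears it (a point fixed in the world has none). Each returns a list of dicts, best first, with "score" (0 to 1); they miss things now and then, are a little off and sometimes report something else, mostly with a low value. They report only what shows in the picture. A call takes as long as a camera call.
- models.recognise(camera, thing): "location" ([x, y, z] in mm, in world coordinates, good to about 4 mm: the middle of the surface that is visible of it).
- models.silhouettes(camera, thing): "region" (384x512 bool, what is visible of it).
- models.place_of(camera, thing): "location" ([x, y, z] in mm, in world coordinates, good to about 4 mm: a listed point, or the origin of a listed thing).
The state is a dict: "t": time; "joint_pos": joint angles; "dq": joint speeds; "joint_efforts": joint torques, N m; "eef_pos": TCP position; "tcp_rot": TCP orientation; "ft_force": force on the tool from outside, world axes, zero at the start; "wrist_torque": the same for the moment, N m; "width": opening from 0.0 (shut) to 1.0 (fully open).
Only numpy, scipy, OpenCV 4.12 (cv2) and the standard library are available. Lean on these libraries where they do the work, as an engineer would, in place of code of your own. Each camera call takes 0.05 s, during which the arm holds its last target. There are 200 camera calls.

## Working session

There is one attempt and no reset: what is moved stays moved. The work goes in short steps, Python scripts to look and compute and a shell command to move; the robot and the scene stay as the last step left them, time stands still between calls to the robot, and variables do not carry over. Pictures are saved under pics/ and viewed, about 12 in all and at most 16, crops included, and the job is handed in when it is done.

```bash
mkdir -p pics
cat > h.py <<'E'
import numpy as np,cv2
from scipy.spatial.transform import Rotation as R
from cell import ctrl,imaging,workorder,models
def st():
    s=ctrl.state(); r=R.from_rotvec(s['tcp_rot']).as_matrix()
    print('t',round(s['t'],2),'p',np.round(s['eef_pos'],1),'x',np.round(r[:,0],3),'y',np.round(r[:,1],3),'w',round(s['width'],3),'F',np.round(s['ft_force'],1),'q',np.round(s['joint_pos'],2)); return s,r
def cam(name,s=None):
    c=imaging.calibration(name)
    K=np.array([[c['fx'],0,c['cx']],[0,c['fy'],c['cy']],[0,0,1]])
    if 'mount' in c:
        s=s or ctrl.state(); T=np.eye(4);T[:3,:3]=R.from_rotvec(s['tcp_rot']).as_matrix();T[:3,3]=s['eef_pos']
        M=T@np.array(c['mount'])
    else:
        M=np.eye(4);r=R.from_rotvec(c['rvec']).as_matrix();M[:3,:3]=r.T;M[:3,3]=-r.T@np.array(c['tvec']).ravel()
    return K,M
def cloud(d,K,M):
    v,u=np.indices(d.shape); P=np.stack([(u-K[0,2])/K[0,0]*d,(v-K[1,2])/K[1,1]*d,d],-1)
    P=P@M[:3,:3].T+M[:3,3]; P[d<=0]=np.nan; return P
def proj(p,K,M):
    q=M[:3,:3].T@(np.array(p,float)-M[:3,3]); return (K@q)[:2]/q[2]
E
python3 - <<'E'
from h import *
st()
for n in ['scene','top']:
    im,d=imaging.grab_frame(n); cv2.imwrite(f'pics/{n}0.png',im)
    for th in ['stand','board']+['flux_jar','spool','tape']:
        for o in models.place_of(n,th)[:2]: print(n,th,round(o['score'],2),np.round(o['location'],0))
    for th in ['butt0','tip0']:
        for o in models.place_of(n,th)[:5]: print(n,th,round(o['score'],2),np.round(o['location'],0))
E
```

```text
t 0.0 p [ 286.6 -610.7  204.8] x [ 0.425 -0.905 -0.001] y [-0.001  0.001 -1.   ] w 0.999 F [-0.7  0.1  1. ] q [ 0.98  0.43  0.07  1.61 -0.03  1.11 -0.07]
scene flux_jar 0.85 [414. 452.   2.]
scene spool 0.46 [622. 425.  -2.]
scene tape 0.68 [541. 443.   1.]
scene butt0 0.57 [543. 444.  -1.]
scene tip0 0.61 [540. 446.   2.]
top stand 0.7 [621. 224.  -5.]
top board 0.91 [433. 178.   1.]
top flux_jar 0.76 [418. 450.   2.]
top spool 0.46 [625. 429.   3.]
top tape 0.58 [538. 448.  -3.]
top butt0 0.74 [669. 250. 143.]
top butt0 0.6 [668. 299. 144.]
top butt0 0.53 [664. 141. 144.]
top butt0 0.18 [622. 224.  -3.]
```

View pics.

View pics/scene0.png

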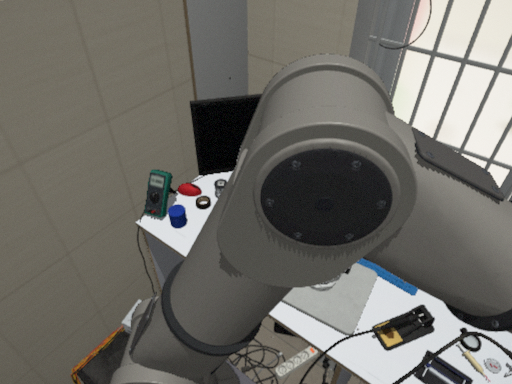

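View pics/top0.png

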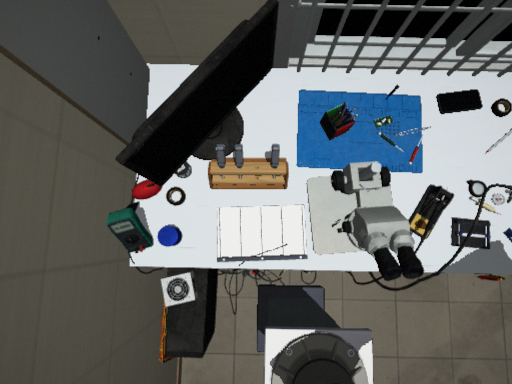

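Run:
```python
from h import *
im,d=imaging.grab_frame('top');K,M=cam('top');P=cloud(d,K,M)
print('cam',M[:3,3])
z=P[...,2]
# handle ends: highest points
m=(z>115)&(P[...,0]>560)&(P[...,0]<760)&(P[...,1]>60)&(P[...,1]<360)
n,l,s,c=cv2.connectedComponentsWithStats(m.astype(np.uint8))
for i in range(1,n):
    if s[i,4]>20:
        q=P[l==i]; print(s[i],np.round(q.mean(0)),np.round(np.percentile(q,[2,98],axis=0)).tolist())
# rail: z about 26
for lo,hi in [(22,30),(5,11)]:
    m=(z>lo)&(z<hi)&(P[...,0]>300)&(P[...,0]<560)&(P[...,1]>0)&(P[...,1]<360)
    q=P[m][:,:2].astype(np.float32);r=cv2.minAreaRect(q);print(lo,r,len(q))
# stand top plate
m=(z>60)&(z<90)&(P[...,0]>540)&(P[...,0]<760)&(P[...,1]>50)&(P[...,1]<380)
q=P[m];print(cv2.minAreaRect(q[:,:2].astype(np.float32)),len(q))
```

```text
cam [ 407.34499002  192.33119781 1087.45900084]
[ 176   66   52   80 2608] [716. 323. 318.] [[670.0, 285.0, 139.0], [758.0, 358.0, 419.0]]
[216 144   9  15 113] [655. 298. 134.] [[640.0, 288.0, 116.0], [673.0, 309.0, 147.0]]
[235 144   8  15 110] [656. 247. 135.] [[641.0, 237.0, 117.0], [673.0, 257.0, 147.0]]
[272 144   8  15 113] [658. 143. 134.] [[641.0, 133.0, 116.0], [677.0, 153.0, 146.0]]
22 ((395.300537109375, 113.51583099365234), (163.43556213378906, 372.4010314941406), 36.777061462402344) 678
5 ((442.2903747558594, 180.9817352294922), (230.04678344726562, 356.05267333984375), 1.2245540618896484) 3766
((614.9821166992188, 220.3099365234375), (54.47633743286133, 238.63739013671875), 0.07902339845895767) 913
```

```bash
python3 -m jog '[[0.05,0,0.25,0,0,-0.8,-1],[0.1,0,0.25,0,0,-0.8,-1],[0.1,0,0.25,0,0,-0.8,-1],[0.15,0,0.25,0,0,-0.5,-1],[0.15,0,0.25,0,0,0,-1],[0.15,0.1,0.25,0,0,0,-1],[0.1,0.25,0.1,0,0,0,-1],[0,0.25,0,0,0,0,-1],[0,0.25,0,0,0,0,-1],[0,0.25,0,0,0,0,-1]]'; python3 -c "
from h import *;st()
im,d=imaging.grab_frame('top');K,M=cam('top');P=cloud(d,K,M)
z=P[...,2]
m=(z>150)&(P[...,0]>560)&(P[...,0]<760)&(P[...,1]>60)&(P[...,1]<500)
for a in range(60,500,40):
    q=P[m&(P[...,1]>=a)&(P[...,1]<a+40)]
    if len(q)>5: print(a,np.round(q.min(0)),np.round(q.max(0)))
"
```

```text
t: 1.85
eef_pos: [425.8, -399.3, 495.6]
tcp_rot: [-1.196, 1.229, -1.222]
ft_force: [1.2, -0.3, 0.2]
width: 0.997
t 1.85 p [ 425.8 -399.3  495.6] x [-0.023 -1.    -0.005] y [-0.001  0.005 -1.   ] w 0.997 F [ 1.2 -0.3  0.2] q [ 0.57  0.16  0.09  1.35 -0.02  1.63 -0.94]
260 [739. 282. 150.] [760. 300. 420.]
300 [691. 300. 150.] [760. 340. 422.]
340 [644. 340. 150.] [759. 380. 420.]
380 [595. 380. 150.] [714. 420. 421.]
420 [560. 420. 150.] [669. 460. 420.]
460 [561. 460. 360.] [620. 471. 420.]
```

```bash
python3 -m jog '[[0,0.25,0,0,0,0,-1],[0,0.25,0,0,0,0,-1],[0,0.25,0,0,0,0,-1],[0,0.25,0,0,0,0,-1],[0,0.25,0,0,0,0,-1],[0,0.25,0,0,0,0,-1],[0,0.25,0,0,0,0,-1],[0,0.25,0,0,0,0,-1],[0,0.25,0,0,0,0,-1],[0,0.25,0,0,0,0,-1]]';python3 -m jog '[[0.1,0.25,0,0,0,0,-0.2],[0.1,0.25,0,0,0,0,-0.2],[0.1,0.25,0,0,0,0,-0.2],[0.1,0.2,0,0,0,0,-0.2],[0,0,0,0,0,0,-0.2]]'
python3 - <<'E'
from h import *
s,r=st(); im,d=imaging.grab_frame('wrist'); cv2.imwrite('pics/w1.png',im)
K,M=cam('wrist',s);P=cloud(d,K,M);z=P[...,2]
np.save('P1.npy',P)
print('cam',M[:3,3],M[:3,2])
for th in ['stand','board','butt0','tip0']:
    for o in models.place_of('wrist',th)[:5]: print(th,round(o['score'],2),np.round(o['location'],1))
E
```

```text
t: 2.9
eef_pos: [421.4, 100.0, 498.5]
tcp_rot: [-1.192, 1.221, -1.226]
ft_force: [1.3, 0.2, 0.5]
width: 0.999
t: 3.4
eef_pos: [494.9, 287.2, 499.2]
tcp_rot: [-1.191, 1.217, -1.222]
ft_force: [0.1, -0.2, -0.4]
width: 0.615
t 3.4 p [494.9 287.2 499.2] x [-0.016 -1.    -0.005] y [ 0.009  0.005 -1.   ] w 0.615 F [ 0.1 -0.2 -0.4] q [-0.1   0.18 -0.65  1.35  0.11  1.64 -2.32]
cam [574.41389266 285.3353123  679.54939344] [-0.27240611  0.00849106 -0.9621449 ]
stand 0.77 [619.2 221.2  -2.4]
board 0.6 [428.6 175.6   1.9]
butt0 0.74 [666.9 143.6 138.7]
butt0 0.63 [665.1 247.7 144.5]
butt0 0.59 [671.1 303.1 139.6]
```

View pics/w1.png

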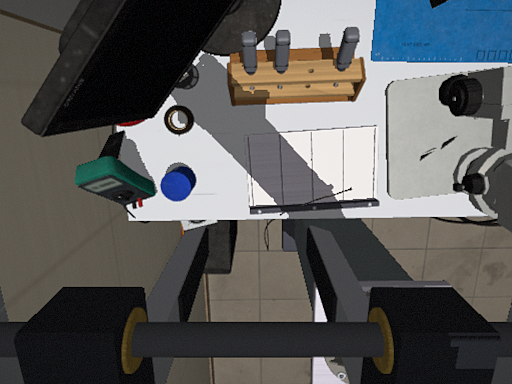

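Run:
```python
from h import *
P=np.load('P1.npy');z=P[...,2]
b=(P[...,0]>330)&(P[...,0]<560)&(P[...,1]>20)&(P[...,1]<345)
print('bench z',np.nanmedian(z[(P[...,0]>480)&(P[...,0]<580)&(P[...,1]>340)&(P[...,1]<380)]))
for lo,hi in [(19,32),(5,13)]:
    m=b&(z>lo)&(z<hi);m=cv2.morphologyEx(m.astype(np.uint8),cv2.MORPH_OPEN,np.ones((3,3)))>0
    q=P[m];print(lo,cv2.minAreaRect(q[:,:2].astype(np.float32)),len(q),np.median(q[:,2]))
    if lo==19:
        print(np.percentile(q[:,0],[2,50,98]),np.polyfit(q[:,1],q[:,0],1))
for y0 in (298,247,143):
    m=(z>80)&(z<160)&(P[...,0]>600)&(P[...,0]<700)&(abs(P[...,1]-y0)<22)
    q=P[m]; t=q[q[:,2]>125]; print(y0,np.round(t.mean(0),1),np.round([t[:,1].min(),t[:,1].max(),q[:,2].max(),t[:,0].max()],1),len(q))
m=(z>55)&(z<95)&(P[...,0]>570)&(P[...,0]<680)&(P[...,1]>80)&(P[...,1]<360)
q=P[m];print('plate',cv2.minAreaRect(q[:,:2].astype(np.float32)),len(q))
```

```text
bench z 599.2344503073214
19 ((393.54510498046875, 121.15148162841797), (160.06153869628906, 358.27130126953125), 37.51853561401367) 1113 25.595790788949216
[344.21584013 358.27781744 555.7814604 ] [ -0.574856   475.30988488]
5 ((435.7841796875, 176.21688842773438), (154.2001953125, 272.44549560546875), 3.1241674423217773) 9401 8.719348249019617
298 [657.2 298.9 138.5] [288.1 309.9 147.7 673.9] 776
247 [658.4 247.6 138.6] [236.5 257.9 147.3 674.7] 825
143 [660.5 145.  138. ] [132.  154.6 147.7 677.3] 912
plate ((613.3108520507812, 219.98683166503906), (61.48183822631836, 240.44186401367188), 0.8865326642990112) 3057
```

```bash
python3 -m jog '[[0.06,-0.1,-0.2,0,-1,0.04,0],[0.06,-0.1,-0.2,0,-1,0.04,0],[0.06,-0.1,-0.2,0,-1,0.04,0],[0.06,-0.1,-0.2,0,-1,0.04,0],[0.06,-0.1,-0.2,0,-1,0.04,0],[0.06,-0.1,-0.2,0,-1,0.04,0],[0.06,-0.1,-0.2,0,-1,0,0],[0,0,0,0,0,0,0]]'; python3 -c "
from h import *;st()"
```

```text
t: 4.45
eef_pos: [558.0, 168.1, 329.5]
tcp_rot: [-0.607, 0.648, -1.48]
ft_force: [-0.0, -0.4, 0.3]
width: 0.499
t 4.45 p [558.  168.1 329.5] x [-0.012 -1.    -0.022] y [ 0.695  0.008 -0.719] w 0.499 F [-0.  -0.4  0.3] q [ 0.33 -0.17 -0.88  2.2   0.61  0.46 -2.65]
```

```bash
python3 -m jog '[[0,0,0,-0.69,0,0.72,0],[0,0,0,-0.69,0,0.72,0],[0,0,0,-0.69,0,0.72,0],[0,0,0,-0.69,0,0.72,0],[0,0,0,-0.69,0,0.72,0],[0,0,0,-0.69,0,0.72,0],[0,0,0,-0.69,0,0.72,0],[0,0,0,-0.69,0,0.72,0],[0,0,0,-0.69,0,0.72,0],[0,0,0,-0.69,0,0.72,0]]';python3 -m jog '[[0,0,0,-0.69,0,0.72,0],[0,0,0,-0.69,0,0.72,0],[0,0,0,-0.69,0,0.72,0],[0,0,0,-0.69,0,0.72,0],[0,0,0,-0.69,0,0.72,0],[0,0,0,-0.69,0,0.72,0],[0,0,0,-0.69,0,0.72,0],[0,0,0,-0.69,0,0.72,0],[0,0,0,-0.69,0,0.72,0],[0,0,0,-0.69,0,0.72,0]]'; python3 -c "
from h import *;st()"
```

```text
t: 5.45
eef_pos: [560.2, 161.6, 340.3]
tcp_rot: [-1.45, -0.531, -0.668]
ft_force: [-0.3, -0.0, 0.4]
width: 0.501
t: 6.45
eef_pos: [561.8, 159.9, 350.4]
tcp_rot: [-1.756, -1.643, 0.579]
ft_force: [-0.2, -0.1, -0.4]
width: 0.499
t 6.45 p [561.8 159.9 350.4] x [0.115 0.987 0.115] y [ 0.697  0.002 -0.717] w 0.499 F [-0.2 -0.1 -0.4] q [-0.18 -0.17 -0.41  2.19  0.7   0.55  0.3 ]
```

```bash
python3 -m jog '[[0.02,-0.02,-0.2,-0.69,0,0.72,0],[0.02,-0.02,-0.2,0,-0.5,0,0],[0.02,-0.02,-0.2,0,-0.5,0,0],[0,-0.02,-0.2,0,-0.5,0,0],[0,0,-0.2,0,-0.4,0,0],[0,0,0,0,0,0,0]]'; python3 -c "
from h import *;st()"
```

```text
t: 7.05
eef_pos: [575.5, 130.9, 235.9]
tcp_rot: [-1.899, -1.78, 0.645]
ft_force: [0.1, 0.3, 1.0]
width: 0.502
t 7.05 p [575.5 130.9 235.9] x [ 0.055  0.998 -0.029] y [ 0.785 -0.061 -0.617] w 0.502 F [0.1 0.3 1. ] q [-0.15  0.03 -0.53  2.41  1.65  0.59 -0.57]
```

```bash
cat >> h.py <<'E'
def goto(p,x,lean,psi=0):
    "report shift/turn units to TCP p; jaw x sign along stand y (x=+1/-1), lean deg (tool y=(sin,0,-cos)), yaw psi deg"
    s,r=st(); b=np.radians(lean); y=np.array([np.sin(b),0,-np.cos(b)]); X=np.array([0,x,0.])
    T=R.from_euler('z',psi,degrees=True).as_matrix()@np.stack([X,y,np.cross(X,y)],1)
    w=R.from_matrix(T@r.T).as_rotvec()/0.15; d=(np.array(p)-s['eef_pos'])/200
    print('shift',np.round(d,3),'turn',np.round(w,2))
E
python3 -m jog '[[0.2,0.04,0,0.1,-0.2,0.25,0],[0.2,0.04,0,0.1,-0.2,0.25,0]]';python3 -c "
from h import *;goto((655,144.5,175),1,60,1.2)"
```

```text
t: 7.25
eef_pos: [656.9, 148.2, 239.9]
tcp_rot: [-1.861, -1.901, 0.592]
ft_force: [0.5, 0.1, 1.4]
width: 0.502
t 7.25 p [656.9 148.2 239.9] x [-0.022  1.    -0.002] y [ 0.824  0.017 -0.566] w 0.502 F [0.5 0.1 1.4] q [-0.1   0.16 -0.47  2.32  1.99  0.54 -0.75]
shift [-0.009 -0.018 -0.324] turn [ 0.02 -0.52 -0.01]
```

```bash
python3 -m jog '[[0,-0.01,-0.15,0,-0.25,0,0],[0,-0.01,-0.17,0,-0.25,0,0],[0,0,0,0,0,0,0]]';python3 - <<'E'
from h import *
goto((655,144.5,101),1,60,1.2)
s=ctrl.state(); im,d=imaging.grab_frame('wrist'); cv2.imwrite('pics/w2.png',im)
K,M=cam('wrist',s);P=cloud(d,K,M);z=P[...,2]
m=(z>95)&(z<135)&(P[...,0]>600)&(P[...,0]<700)&(abs(P[...,1]-144)<16);q=P[m];print(len(q),np.round(q.mean(0),1) if len(q) else '')
for o in models.place_of('wrist','butt0')[:4]: print(o['score'],np.round(o['location'],1))
E
```

```text
t: 7.55
eef_pos: [666.0, 141.0, 180.8]
tcp_rot: [-1.927, -1.946, 0.524]
ft_force: [-0.1, 0.1, -0.0]
width: 0.497
t 7.55 p [666.  141.  180.8] x [-0.013  1.    -0.011] y [ 0.87   0.006 -0.493] w 0.497 F [-0.1  0.1 -0. ] q [-0.1   0.35 -0.5   2.39  2.3   0.81 -1.04]
shift [-0.055  0.017 -0.399] turn [0.07 0.05 0.05]
3293 [639.4 144.  114.1]
0.97 [671.5 244.9 142. ]
0.74 [668.6 301.  138. ]
0.73 [669.2 141.4 138.7]
```

View pics/w2.png

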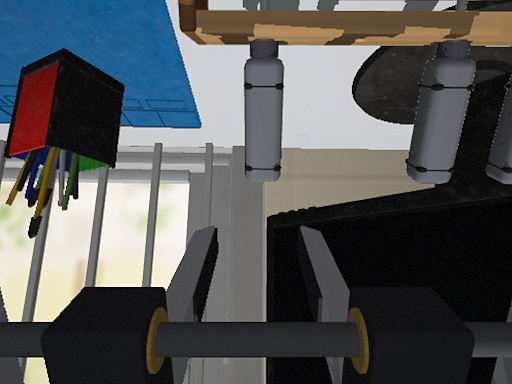

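```bash
python3 -m jog '[[-0.02,0.01,-0.1,0,0,0,0],[-0.02,0.01,-0.1,0,0,0,0],[-0.01,0,-0.1,0,0,0,0],[0,0,-0.1,0,0,0,0],[0,0,0,0,0,0,0]]';python3 - <<'E'
from h import *
goto((657,144.3,101),1,60,1.2)
E
```

```text
t: 8.15
eef_pos: [665.9, 144.0, 126.0]
tcp_rot: [-1.958, -1.952, 0.509]
ft_force: [-0.5, 0.8, 0.2]
width: 0.501
t 8.15 p [665.9 144.  126. ] x [-0.002  1.    -0.02 ] y [ 0.882 -0.008 -0.471] w 0.501 F [-0.5  0.8  0.2] q [-0.13  0.51 -0.51  2.41  2.38  1.01 -1.13]
shift [-0.045  0.001 -0.125] turn [0.13 0.22 0.13]
```

```bash
python3 -m jog '[[-0.03,0,-0.06,0.06,0.1,0.06,0],[-0.03,0,-0.06,0.06,0.1,0.06,0],[-0.01,0,-0.03,0,0,0,0],[0,0,0,0,0,0,0]]';python3 - <<'E'
from h import *
goto((657,144.3,101),1,60,1.2)
E
```

```text
t: 8.55
eef_pos: [654.1, 143.3, 102.6]
tcp_rot: [-1.919, -1.953, 0.517]
ft_force: [-0.4, 0.5, 0.7]
width: 0.497
t 8.55 p [654.1 143.3 102.6] x [-0.019  1.    -0.004] y [ 0.871  0.014 -0.492] w 0.497 F [-0.4  0.5  0.7] q [-0.11  0.55 -0.52  2.43  2.43  1.03 -1.17]
shift [ 0.014  0.005 -0.008] turn [0.02 0.07 0.02]
```

```bash
python3 -m jog '[[0,0.005,0,0,0,0,1],[0,0,0,0,0,0,1],[0,0,0,0,0,0,1],[0,0,0,0,0,0,1],[0,0,0,0,0,0,1]]';python3 - <<'E'
from h import *
st()
E
```

```text
t: 9.05
eef_pos: [654.4, 144.2, 103.2]
tcp_rot: [-1.92, -1.953, 0.517]
ft_force: [0.4, -0.3, -1.0]
width: 0.231
t 9.05 p [654.4 144.2 103.2] x [-0.018  1.    -0.004] y [ 0.871  0.014 -0.491] w 0.231 F [ 0.4 -0.3 -1. ] q [-0.11  0.55 -0.52  2.43  2.42  1.03 -1.17]
```

```bash
python3 -m jog '[[0.03,0,0.052,0,0,0,1],[0.04,0.001,0.07,0,0,0,1],[0.04,0.001,0.07,0,0,0,1]]';python3 - <<'E'
from h import *
goto((654.4+40,144.7,103.2+69.3),1,60,1.2)
E
```

```text
t: 9.35
eef_pos: [675.0, 144.7, 139.3]
tcp_rot: [-1.916, -1.951, 0.524]
ft_force: [0.7, -0.1, -1.8]
width: 0.228
t 9.35 p [675.  144.7 139.3] x [-0.019  1.    -0.005] y [ 0.868  0.014 -0.496] w 0.228 F [ 0.7 -0.1 -1.8] q [-0.09  0.46 -0.51  2.38  2.38  0.9  -1.1 ]
shift [0.097 0.    0.166] turn [0.03 0.03 0.01]
```

```bash
python3 -m jog '[[0.04,0.001,0.07,0,0,0,1],[0.04,0.001,0.07,0,0,0,1],[0.03,0.001,0.052,0,0,0,1],[0.02,0,0.12,0,0,0,1],[0,0,0.2,0,0,0,1],[-0.1,0.05,0.2,0,0.5,0,1],[-0.1,0.05,0.15,0,1,0,1],[-0.1,0.05,0.1,0,1,0,1],[-0.1,0.05,0.1,0,1,0,1],[-0.1,0.05,0.1,0,1,0,1]]';python3 - <<'E'
from h import *
goto((500,210,300),1,0,3)
E
```

```text
t: 10.35
eef_pos: [668.9, 128.8, 293.1]
tcp_rot: [-1.852, -1.708, 0.781]
ft_force: [-0.5, -1.1, -0.1]
width: 0.229
t 10.35 p [668.9 128.8 293.1] x [ 0.049  0.996 -0.077] y [ 0.71  -0.089 -0.699] w 0.229 F [-0.5 -1.1 -0.1] q [-0.12  0.09 -0.42  2.11  1.12  0.54  0.15]
shift [-0.845  0.406  0.035] turn [0.48 5.3  0.44]
```

```bash
python3 -m jog '[[-0.05,0.08,0.05,0.1,1,0.1,1],[-0.1,0.08,0.05,0.1,1,0.1,1],[-0.1,0.08,0,0.1,1,0.1,1],[-0.15,0.08,0,0.1,1,0.1,1],[-0.15,0.08,0,0,1,0,1],[-0.15,0.05,0,0,0.5,0,1],[-0.1,0,0,0,0,0,1]]';python3 - <<'E'
from h import *
goto((500,210,330),1,0,3)
E
```

```text
t: 11.05
eef_pos: [518.9, 201.4, 307.6]
tcp_rot: [-1.3, -1.284, 1.215]
ft_force: [0.8, 0.5, -0.7]
width: 0.231
t 11.05 p [518.9 201.4 307.6] x [-0.028  0.999 -0.044] y [ 0.099 -0.041 -0.994] w 0.231 F [ 0.8  0.5 -0.7] q [-0.06  0.14 -0.53  1.78  0.17  1.19  0.95]
shift [-0.094  0.043  0.112] turn [0.27 0.67 0.15]
```

```bash
python3 -m jog '[[0,0,0.02,0.1,0.3,-0.9,1],[0,0,0.02,0,0.3,-0.9,1],[0,0,0,0,0,-1,1],[0,0,0,0,0,-1,1],[0,0,0,0,0,-1,1],[0,0,0,0,0,-1,1],[0,0,0,0,0,-1,1],[0,0,0,0,0,-1,1],[0,0,0,0,0,-1,1],[0,0,0,0,0,-1,1]]';python3 -m jog '[[0,0,0,0,0,-1,1],[0,0,0,0,0,-1,1],[0,0,0,0,0,-1,1],[0,0,0,0,0,-1,1],[0,0,0,0,0,-1,1],[0,0,0,0,0,-1,1],[0,0,0,0,0,-1,1],[0,0,0,0,0,-1,1],[0,0,0,0,0,-1,1],[0,0,0,0,0,-1,1]]'
python3 - <<'E'
from h import *
goto((430,144,120),-1,0,3.1)
s=ctrl.state(); im,d=imaging.grab_frame('wrist'); cv2.imwrite('pics/w3.png',im)
E
```

```text
t: 12.05
eef_pos: [514.0, 201.5, 314.0]
tcp_rot: [-1.574, -0.066, 0.137]
ft_force: [0.3, 0.1, -0.2]
width: 0.233
t: 13.05
eef_pos: [511.3, 200.3, 311.3]
tcp_rot: [-1.272, 1.093, -1.021]
ft_force: [0.7, -0.0, -0.6]
width: 0.234
t 13.05 p [511.3 200.3 311.3] x [ 0.198 -0.979 -0.049] y [-0.018  0.046 -0.999] w 0.234 F [ 0.7 -0.  -0.6] q [-0.27  0.15 -0.21  1.74 -0.02  1.25 -1.84]
shift [-0.407 -0.282 -0.957] turn [-0.31 -0.1  -0.97]
```

View pics/w3.png

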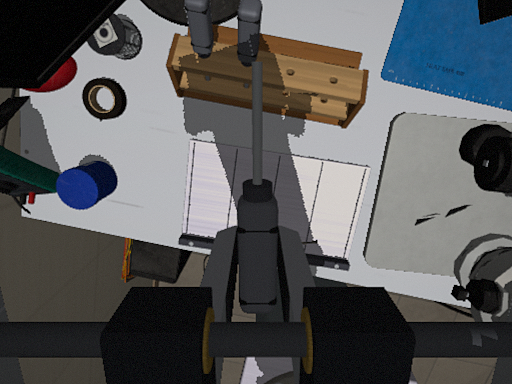

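```bash
python3 -m jog '[[-0.08,-0.06,-0.15,-0.15,-0.05,-0.5,1],[-0.08,-0.06,-0.15,-0.15,-0.05,-0.47,1],[-0.08,-0.06,-0.2,0,0,0,1],[-0.08,-0.05,-0.2,0,0,0,1],[-0.08,-0.05,-0.2,0,0,0,1],[0,0,-0.15,0,0,0,1],[0,0,-0.1,0,0,0,1],[0,0,0,0,0,0,1]]'
python3 - <<'E'
from h import *
goto((420,143.3,40),-1,0,3.1)
E
```

```text
t: 13.9
eef_pos: [425.4, 141.5, 74.7]
tcp_rot: [-1.237, 1.16, -1.163]
ft_force: [-0.8, -0.2, 0.3]
width: 0.235
t 13.9 p [425.4 141.5  74.7] x [ 0.064 -0.998 -0.   ] y [ 0.003  0.    -1.   ] w 0.235 F [-0.8 -0.2  0.3] q [-0.28  0.25 -0.2   2.21  0.08  0.69 -2.05]
shift [-0.027  0.009 -0.173] turn [-0.    0.02 -0.07]
```

```bash
cat >> h.py <<'E'
def held(save=None):
    "height & y of held tool along x"
    s=ctrl.state(); im,d=imaging.grab_frame('wrist')
    if save: cv2.imwrite(save,im)
    K,M=cam('wrist',s);P=cloud(d,K,M);p=s['eef_pos']
    X,Y,Z=[P[...,i] for i in range(3)]
    for a in range(-45,105,10):
        m=(X-p[0]>a)&(X-p[0]<a+10)&(abs(Y-p[1])<14)&(abs(Z-p[2]-8)<20)&((Z>p[2]-6))
        if m.sum()>8: q=P[m]; print(a+5,m.sum(),'y',np.round(np.median(q[:,1]),1),'ztop',np.round(np.percentile(q[:,2],80),1),'wid',np.round(np.ptp(q[:,1]),1))
E
python3 -c "
from h import *;held()"
```

```text
-40 275 y 139.2 ztop 90.2 wid 21.3
-30 558 y 139.8 ztop 91.0 wid 22.1
-20 555 y 140.3 ztop 91.9 wid 22.0
-10 621 y 140.9 ztop 92.8 wid 22.1
0 670 y 141.5 ztop 93.8 wid 22.6
10 917 y 141.7 ztop 94.9 wid 28.0
20 759 y 142.9 ztop 95.4 wid 22.2
30 702 y 143.3 ztop 93.7 wid 21.2
40 396 y 144.1 ztop 90.5 wid 15.5
50 190 y 144.8 ztop 89.6 wid 5.2
60 198 y 145.5 ztop 90.6 wid 5.2
70 210 y 146.2 ztop 91.4 wid 5.5
80 239 y 147.0 ztop 92.3 wid 5.5
90 253 y 147.6 ztop 93.2 wid 5.3
100 28 y 147.8 ztop 93.5 wid 4.6
```

```bash
python3 -m jog '[[-0.01,0.01,-0.08,0,0.3,-0.05,1],[-0.01,0,-0.08,0,0.3,0,1],[0,0,-0.08,0,0,0,1],[0,0,-0.04,0,0,0,1],[0,0,0,0,0,0,1]]'
python3 - <<'E'
from h import *
goto((408,142.6,12),-1,0,3.1);held()
E
```

```text
t: 14.45
eef_pos: [426.8, 146.3, 24.5]
tcp_rot: [-1.293, 1.224, -1.117]
ft_force: [0.3, -0.1, -0.5]
width: 0.232
t 14.45 p [426.8 146.3  24.5] x [ 0.064 -0.998 -0.01 ] y [-0.081  0.005 -0.997] w 0.232 F [ 0.3 -0.1 -0.5] q [-0.27  0.38 -0.2   2.17  0.06  0.67 -2.01]
shift [-0.094 -0.019 -0.063] turn [-0.03 -0.54 -0.07]
-40 210 y 144.4 ztop 42.8 wid 21.3
-30 540 y 144.3 ztop 43.1 wid 22.1
-20 551 y 144.9 ztop 43.2 wid 22.0
-10 594 y 145.6 ztop 43.3 wid 22.1
0 672 y 146.2 ztop 43.5 wid 22.4
10 918 y 146.3 ztop 43.7 wid 28.0
20 746 y 147.6 ztop 43.5 wid 22.8
30 777 y 148.0 ztop 41.9 wid 21.5
40 443 y 148.7 ztop 38.8 wid 15.6
50 188 y 149.5 ztop 35.0 wid 5.2
60 195 y 150.2 ztop 35.3 wid 5.1
70 206 y 150.8 ztop 35.4 wid 5.0
80 238 y 151.7 ztop 35.2 wid 5.5
90 248 y 152.4 ztop 35.4 wid 5.3
100 59 y 152.7 ztop 35.3 wid 4.8
```

```bash
python3 -m jog '[[-0.02,-0.018,-0.03,0,0,-0.07,1],[-0.02,0,-0.03,0,0,0,1],[-0.025,-0.002,0,0,0,0,1]]'
python3 - <<'E'
from h import *
st()
E
python3 -m jog '[[-0.02,-0.001,0,0,0,0,1]]'; python3 -m jog '[[-0.02,-0.001,0,0,0,0,1]]'
```

```text
t: 14.8
eef_pos: [414.6, 142.6, 14.3]
tcp_rot: [-1.283, 1.23, -1.126]
ft_force: [0.2, -0.0, -0.4]
width: 0.231
t 14.8 p [414.6 142.6  14.3] x [ 0.053 -0.999 -0.011] y [-0.077  0.007 -0.997] w 0.231 F [ 0.2 -0.  -0.4] q [-0.27  0.38 -0.2   2.21  0.06  0.62 -2.03]
t: 14.9
eef_pos: [410.0, 142.3, 14.4]
tcp_rot: [-1.284, 1.23, -1.126]
ft_force: [0.7, 0.0, -0.8]
width: 0.233
t: 15.0
eef_pos: [405.5, 142.1, 14.5]
tcp_rot: [-1.284, 1.229, -1.126]
ft_force: [-0.0, 0.8, -0.2]
width: 0.232
```

```bash
python3 -m jog '[[-0.015,-0.001,-0.01,0,0,0,1]]'; python3 -m jog '[[-0.015,-0.001,0,0,0,0,1]]'; python3 -m jog '[[-0.015,-0.001,0,0,0,0,1]]'
```

```text
t: 15.1
eef_pos: [404.3, 142.4, 13.3]
tcp_rot: [-1.28, 1.227, -1.127]
ft_force: [16.1, -2.7, 6.2]
width: 0.233
t: 15.2
eef_pos: [404.2, 142.6, 14.1]
tcp_rot: [-1.274, 1.224, -1.129]
ft_force: [17.8, -5.3, -6.9]
width: 0.232
t: 15.3
eef_pos: [404.2, 142.7, 14.8]
tcp_rot: [-1.269, 1.22, -1.131]
ft_force: [15.7, -3.6, -8.1]
width: 0.229
```

Run:
```python
from h import *
held('pics/w4.png')
```

```text
-40 400 y 144.4 ztop 31.8 wid 26.3
-30 546 y 141.4 ztop 32.6 wid 25.5
-20 580 y 141.2 ztop 33.0 wid 24.8
-10 597 y 142.1 ztop 33.3 wid 22.4
0 668 y 142.5 ztop 33.8 wid 22.4
10 915 y 142.7 ztop 34.3 wid 27.9
20 771 y 143.4 ztop 34.3 wid 27.9
30 850 y 143.7 ztop 32.7 wid 27.7
40 621 y 144.1 ztop 29.0 wid 27.9
50 374 y 144.6 ztop 26.2 wid 27.8
60 396 y 145.4 ztop 26.6 wid 27.9
70 424 y 145.8 ztop 26.9 wid 27.9
80 440 y 146.1 ztop 27.2 wid 27.8
90 469 y 146.6 ztop 27.6 wid 27.8
100 347 y 145.4 ztop 10.2 wid 27.8
```

View pics/w4.png

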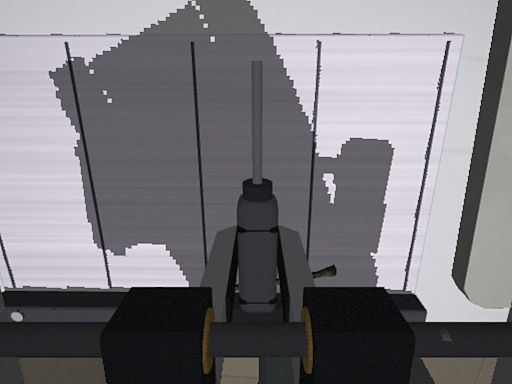

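```bash
python3 -m jog '[[0.002,0,-0.012,0,0.2,0,1],[-0.01,0,-0.008,0,0,0,1],[-0.008,0,0,0,0,0,1]]'; python3 -m jog '[[0,0,0,0,0,0,0],[0,0,0,0,0,0,0],[0,0,0,0,0,0,0]]';python3 - <<'E'
from h import *
held()
E
```

```text
t: 15.65
eef_pos: [404.1, 143.5, 12.1]
tcp_rot: [-1.284, 1.24, -1.118]
ft_force: [8.8, -2.1, -1.3]
width: 0.233
t: 15.95
eef_pos: [402.8, 143.4, 11.8]
tcp_rot: [-1.285, 1.24, -1.117]
ft_force: [0.2, -0.0, 0.2]
width: 0.45
-40 547 y 147.2 ztop 28.8 wid 28.0
-30 622 y 143.2 ztop 30.7 wid 27.8
-20 697 y 142.8 ztop 30.7 wid 27.8
-10 671 y 142.9 ztop 30.7 wid 27.9
0 694 y 142.9 ztop 30.7 wid 27.8
10 749 y 143.0 ztop 30.7 wid 27.9
20 844 y 143.5 ztop 30.7 wid 27.9
30 1095 y 143.6 ztop 29.3 wid 28.0
40 1120 y 143.7 ztop 24.0 wid 27.9
50 914 y 143.4 ztop 9.6 wid 27.9
60 972 y 143.5 ztop 10.1 wid 28.0
70 1027 y 143.5 ztop 17.0 wid 28.0
80 1107 y 143.6 ztop 10.1 wid 28.0
90 1167 y 143.5 ztop 10.0 wid 28.0
100 1244 y 143.4 ztop 9.1 wid 27.9
```

```bash
python3 -m jog '[[0,0,0.05,0,0,0,0],[0,0,0.15,0,0,0,0],[0.05,0.05,0.25,0,-0.3,0.5,0],[0.1,0.08,0.25,0,0,1,0],[0.1,0.08,0.2,0,0,1,0],[0.05,0.05,0.1,0,0,1,0],[0,0.05,0,0,0,1,0],[0,0,0,0,0,1,0],[0,0,0,0,0,1,0],[0,0,0,0,0,1,0]]'; python3 -m jog '[[0,0,0,0,0,1,0],[0,0,0,0,0,1,0],[0,0,0,0,0,1,0],[0,0,0,0,0,1,0],[0,0,0,0,0,1,0],[0,0,0,0,0,1,0],[0,0,0,0,0,1,0],[0,0,0,0,0,1,0],[0,0,0,0,0,1,0],[0,0,0,0,0,1,0]]'
python3 - <<'E'
from h import *
goto((560,247,320),1,45,1.2)
E
```

```text
t: 17.0
eef_pos: [458.0, 205.3, 222.5]
tcp_rot: [-1.588, 0.316, -0.296]
ft_force: [0.3, 0.3, 0.4]
width: 0.499
t: 18.0
eef_pos: [453.8, 204.4, 229.0]
tcp_rot: [-1.433, -0.885, 0.855]
ft_force: [0.7, -0.0, -0.2]
width: 0.502
t 18.0 p [453.8 204.4 229. ] x [ 0.443  0.896 -0.005] y [ 0.037 -0.024 -0.999] w 0.502 F [ 0.7 -0.  -0.2] q [-0.09  0.13 -0.53  1.96  0.12  1.06  0.43]
shift [0.531 0.213 0.455] turn [-1.05 -4.88  3.06]
```

```bash
python3 -m jog '[[0.1,0.03,0.1,0,-0.1,0.9,0],[0.1,0.03,0.1,0,-0.1,0.9,0],[0.15,0.03,0.1,0,-0.1,0.9,0],[0.15,0.03,0.05,-0.15,-0.9,0.4,0],[0.1,0.03,0,0,-1,0,0],[0.1,0.03,0,0,-1,0,0],[0.1,0.03,0,0,-1,0,0],[0.1,0.03,0,0,-1,0,0],[0.1,0,-0.1,0,-0.8,0,0],[0.1,0,-0.1,0,-0.6,0,0]]'
python3 - <<'E'
from h import *
goto((657,246.5,180),1,60,1.2)
E
```

```text
t: 19.0
eef_pos: [657.1, 240.5, 286.4]
tcp_rot: [-1.868, -1.816, 0.686]
ft_force: [0.5, -0.9, -0.0]
width: 0.498
t 19.0 p [657.1 240.5 286.4] x [ 0.013  0.999 -0.044] y [ 0.779 -0.037 -0.626] w 0.498 F [ 0.5 -0.9 -0. ] q [-0.29  0.16 -0.49  2.12  1.39  0.67 -0.25]
shift [-0.001  0.03  -0.532] turn [ 0.3  -1.03  0.25]
```

```bash
python3 -m jog '[[0,0.01,-0.15,0.1,-0.3,0.1,0],[0,0.01,-0.15,0.1,-0.3,0.1,0],[0,0.01,-0.15,0.1,-0.3,0,0],[0,0,-0.08,0,-0.1,0,0],[0,0,0,0,0,0,0]]'
python3 - <<'E'
from h import *
goto((657,246.5,101),1,60,1.2)
s=ctrl.state(); im,d=imaging.grab_frame('wrist')
K,M=cam('wrist',s);P=cloud(d,K,M);z=P[...,2]
for y0 in (247,298):
    m=(z>95)&(z<135)&(P[...,0]>600)&(P[...,0]<700)&(abs(P[...,1]-y0)<16);q=P[m];print(len(q),np.round(q.mean(0),1) if len(q) else '')
for o in models.place_of('wrist','butt0')[:4]: print(o['score'],np.round(o['location'],1))
E
```

```text
t: 19.5
eef_pos: [657.4, 245.6, 187.5]
tcp_rot: [-1.917, -1.938, 0.52]
ft_force: [1.2, 0.0, -1.2]
width: 0.5
t 19.5 p [657.4 245.6 187.5] x [-0.011  1.    -0.   ] y [ 0.866  0.009 -0.5  ] w 0.5 F [ 1.2  0.  -1.2] q [-0.34  0.37 -0.49  2.3   2.03  0.88 -0.94]
shift [-0.002  0.005 -0.433] turn [ 0.   -0.    0.07]
3053 [637.4 248.  114.1]
3382 [637.5 298.  114.1]
0.79 [671.3 247.3 145.4]
0.69 [671.  301.3 139.1]
```

```bash
python3 -m jog '[[0,0.005,-0.12,0,0,0.05,0],[0,0.004,-0.12,0,0,0,0],[0,0,-0.1,0,0,0,0],[0,0,-0.07,0,0,0,0],[0,0,0,0,0,0,0]]'
python3 - <<'E'
from h import *
goto((655,247.5,103.5),1,60,1.2)
E
```

```text
t: 20.1
eef_pos: [664.3, 248.2, 119.5]
tcp_rot: [-1.923, -1.949, 0.499]
ft_force: [-0.0, 0.0, -0.2]
width: 0.497
t 20.1 p [664.3 248.2 119.5] x [-0.012  1.     0.005] y [ 0.874  0.013 -0.486] w 0.497 F [-0.   0.  -0.2] q [-0.35  0.55 -0.48  2.31  2.18  1.02 -1.1 ]
shift [-0.046 -0.003 -0.08 ] turn [-0.04  0.11  0.06]
```

```bash
python3 -m jog '[[-0.025,-0.002,-0.04,0,0.1,0.05,0],[-0.022,-0.002,-0.04,0,0,0,0],[0,0,0,0,0,0,0]]'
python3 - <<'E'
from h import *
goto((655,247.5,103.5),1,60,1.2)
E
```

```text
t: 20.4
eef_pos: [656.1, 247.5, 107.5]
tcp_rot: [-1.91, -1.948, 0.509]
ft_force: [1.2, -0.1, -0.2]
width: 0.502
t 20.4 p [656.1 247.5 107.5] x [-0.018  1.     0.007] y [ 0.869  0.019 -0.495] w 0.502 F [ 1.2 -0.1 -0.2] q [-0.36  0.56 -0.48  2.32  2.2   1.03 -1.12]
shift [-0.006  0.    -0.02 ] turn [-0.05  0.04  0.02]
```

```bash
python3 -m jog '[[-0.005,0,-0.02,0,0,0,0],[0,0,0,0,0,0,1],[0,0,0,0,0,0,1],[0,0,0,0,0,0,1],[0,0,0,0,0,0,1],[0.03,0,0.052,0,0,0,1],[0.04,0.001,0.07,0,0,0,1],[0.04,0.001,0.07,0,0,0,1]]'; python3 -c "
from h import *;st()"
```

```text
t: 21.2
eef_pos: [677.2, 248.2, 142.8]
tcp_rot: [-1.908, -1.948, 0.513]
ft_force: [0.0, -0.4, -2.9]
width: 0.236
t 21.2 p [677.2 248.2 142.8] x [-0.019  1.     0.006] y [ 0.867  0.02  -0.498] w 0.236 F [ 0.  -0.4 -2.9] q [-0.33  0.49 -0.47  2.28  2.15  0.94 -1.03]
```

```bash
python3 -m jog '[[0.04,0.001,0.07,0,0,0,1],[0.04,0.001,0.07,0,0,0,1],[0.03,0.001,0.052,0,0,0,1],[0.01,0,0.12,0,0,0,1],[-0.05,0,0.2,0,0,0,1],[-0.15,0,0.2,0,0.5,0,1],[-0.15,0,0.15,0,1,0,1],[-0.15,0,0.1,0,1,0,1],[-0.15,0,0.1,0,1,0,1],[-0.15,0,0,0,1,0,1]]';python3 -m jog '[[-0.1,0,0,0,1,0,1],[-0.1,0,0,0,1,0,1],[-0.1,0,0,0,0.7,0,1],[-0.1,0,0,0,0.5,0,1],[-0.1,0,0,0,0,0,1]]';python3 - <<'E'
from h import *
goto((480,220,300),1,0,3)
E
```

```text
t: 22.2
eef_pos: [622.5, 224.4, 312.1]
tcp_rot: [-1.756, -1.676, 0.807]
ft_force: [-0.3, -1.2, -1.0]
width: 0.229
t: 22.7
eef_pos: [526.8, 225.6, 321.1]
tcp_rot: [-1.428, -1.378, 1.099]
ft_force: [0.1, -0.2, -1.5]
width: 0.232
t 22.7 p [526.8 225.6 321.1] x [ 0.009  0.999 -0.036] y [ 0.257 -0.037 -0.966] w 0.232 F [ 0.1 -0.2 -1.5] q [-0.17  0.07 -0.48  1.84  0.25  1.06  0.81]
shift [-0.234 -0.028 -0.105] turn [0.2  1.74 0.37]
```

```bash
python3 -m jog '[[-0.05,0,0,0.1,0.9,0,1],[-0.05,0,0,0.1,0.8,0,1],[0,0,0,0,0,-1,1],[0,0,0,0,0,-1,1],[0,0,0,0,0,-1,1],[0,0,0,0,0,-1,1],[0,0,0,0,0,-1,1],[0,0,0,0,0,-1,1],[0,0,0,0,0,-1,1],[0,0,0,0,0,-1,1]]';python3 -m jog '[[0,0,0,0,0,-1,1],[0,0,0,0,0,-1,1],[0,0,0,0,0,-1,1],[0,0,0,0,0,-1,1],[0,0,0,0,0,-1,1],[0,0,0,0,0,-1,1],[0,0,0,0,0,-1,1],[0,0,0,0,0,-1,1],[0,0,0,0,0,-1,1],[0,0,0,0,0,-1,1]]'
python3 - <<'E'
from h import *
goto((425,208,60),-1,0,3.1)
E
```

```text
t: 23.7
eef_pos: [508.4, 227.2, 332.1]
tcp_rot: [-1.554, -0.304, 0.275]
ft_force: [0.5, 0.8, -0.8]
width: 0.231
t: 24.7
eef_pos: [513.1, 228.6, 343.0]
tcp_rot: [-1.387, 0.85, -0.909]
ft_force: [-0.2, -0.3, -1.0]
width: 0.232
t 24.7 p [513.1 228.6 343. ] x [ 0.425 -0.905  0.031] y [ 0.03  -0.021 -0.999] w 0.232 F [-0.2 -0.3 -1. ] q [-0.35  0.15 -0.23  1.68  0.07  1.31 -1.73]
shift [-0.441 -0.103 -1.415] turn [ 0.17  0.17 -2.57]
```

```bash
python3 -m jog '[[-0.08,-0.02,-0.15,0.05,0.1,-0.9,1],[-0.08,-0.02,-0.15,0.05,0.1,-0.9,1],[-0.08,-0.02,-0.2,0.05,0,-0.77,1],[-0.08,-0.02,-0.2,0,0.2,0,1],[-0.08,-0.02,-0.2,0,0.2,0,1],[-0.04,0,-0.2,0,0.2,0,1],[0,0,-0.2,0,0,0,1],[0,0,-0.1,0,0,0,1],[0,0,0,0,0,0,1]]'
python3 - <<'E'
from h import *
goto((425,207.7,40),-1,0,3.1);held()
E
```

```text
t: 25.6
eef_pos: [428.4, 210.4, 64.4]
tcp_rot: [-1.263, 1.244, -1.138]
ft_force: [0.1, 0.4, -0.6]
width: 0.227
t 25.6 p [428.4 210.4  64.4] x [ 0.033 -0.999 -0.019] y [-0.07   0.016 -0.997] w 0.227 F [ 0.1  0.4 -0.6] q [-0.37  0.34 -0.21  2.11  0.03  0.75 -2.13]
shift [-0.017 -0.014 -0.122] turn [-0.1  -0.47  0.14]
-40 92 y 208.9 ztop 83.4 wid 18.6
-30 533 y 209.0 ztop 84.4 wid 22.1
-20 553 y 209.6 ztop 84.5 wid 21.4
-10 607 y 209.6 ztop 84.7 wid 22.2
0 677 y 210.0 ztop 85.0 wid 22.2
10 931 y 210.2 ztop 85.2 wid 28.0
20 727 y 211.0 ztop 85.3 wid 21.8
30 856 y 211.0 ztop 84.5 wid 22.1
40 559 y 211.5 ztop 81.6 wid 15.9
50 187 y 212.0 ztop 77.1 wid 4.9
60 199 y 212.2 ztop 77.3 wid 4.8
70 223 y 212.8 ztop 77.4 wid 5.2
80 238 y 213.2 ztop 77.5 wid 5.1
90 249 y 213.5 ztop 77.9 wid 5.0
100 135 y 213.7 ztop 77.9 wid 4.8
```

```bash
python3 -m jog '[[-0.01,-0.01,-0.1,-0.05,0.13,0.13,1],[-0.02,-0.01,-0.1,0,0,0,1],[-0.02,0,-0.04,0,0,0,1],[-0.02,0,-0.02,0,0,0,1],[0,0,0,0,0,0,1]]'
python3 - <<'E'
from h import *
goto((401,206.4,11.5),-1,0,3.1);held()
E
```

```text
t: 26.15
eef_pos: [420.8, 209.8, 20.4]
tcp_rot: [-1.276, 1.233, -1.121]
ft_force: [-0.6, -0.1, -1.1]
width: 0.231
t 26.15 p [420.8 209.8  20.4] x [ 0.052 -0.998 -0.019] y [-0.076  0.015 -0.997] w 0.231 F [-0.6 -0.1 -1.1] q [-0.38  0.4  -0.21  2.15  0.05  0.66 -2.13]
shift [-0.099 -0.017 -0.045] turn [-0.1  -0.5   0.01]
-40 92 y 208.5 ztop 39.6 wid 19.3
-30 520 y 207.9 ztop 40.5 wid 22.2
-20 557 y 208.3 ztop 40.6 wid 21.6
-10 607 y 208.9 ztop 40.8 wid 22.5
0 679 y 209.5 ztop 41.0 wid 22.3
10 926 y 209.6 ztop 41.2 wid 27.9
20 732 y 210.6 ztop 41.2 wid 22.2
30 859 y 211.1 ztop 40.5 wid 22.0
40 558 y 211.6 ztop 37.5 wid 16.1
50 187 y 212.3 ztop 32.9 wid 5.1
60 199 y 212.8 ztop 33.0 wid 5.0
70 226 y 213.5 ztop 33.0 wid 5.4
80 238 y 214.1 ztop 33.2 wid 5.3
90 249 y 214.6 ztop 33.4 wid 5.2
100 135 y 215.0 ztop 33.5 wid 4.8
```

```bash
python3 -m jog '[[-0.03,-0.015,-0.025,-0.05,0.05,0,1],[-0.03,-0.002,-0.018,0,0,0,1],[-0.02,-0.001,0,0,0,0,1]]'; python3 -m jog '[[-0.02,-0.001,-0.005,0,0,0,1]]'; python3 -m jog '[[-0.015,-0.001,0,0,0,0,1]]'
```

```text
t: 26.5
eef_pos: [405.8, 206.7, 13.3]
tcp_rot: [-1.284, 1.234, -1.124]
ft_force: [0.0, 0.1, -0.7]
width: 0.235
t: 26.6
eef_pos: [401.4, 206.6, 12.4]
tcp_rot: [-1.284, 1.233, -1.124]
ft_force: [0.8, -0.3, 0.5]
width: 0.231
t: 26.7
eef_pos: [397.9, 206.4, 12.3]
tcp_rot: [-1.284, 1.233, -1.124]
ft_force: [10.5, -0.8, -1.9]
width: 0.233
```

Contact. Lower a touch, hold the push, release.

```bash
python3 -m jog '[[-0.008,0,-0.008,0,0,0,1],[-0.008,0,-0.004,0,0,0,1]]'; python3 -m jog '[[0,0,0,0,0,0,0],[0,0,0,0,0,0,0],[0,0,0,0,0,0,0]]';python3 - <<'E'
from h import *
held()
E
python3 -m jog '[[0,0,0.05,0,0,0,0],[0,0,0.15,0,0,0,0],[0.05,0.05,0.25,0,-0.3,0.5,0],[0.1,0.08,0.25,0,0,1,0],[0.1,0.08,0.2,0,0,1,0],[0.05,0.05,0.1,0,0,1,0],[0,0.05,0,0,0,1,0],[0,0,0,0,0,1,0],[0,0,0,0,0,1,0],[0,0,0,0,0,1,0]]'
```

```text
t: 26.9
eef_pos: [398.0, 207.2, 11.1]
tcp_rot: [-1.277, 1.23, -1.126]
ft_force: [7.6, -2.4, 2.6]
width: 0.232
t: 27.2
eef_pos: [398.1, 207.3, 11.5]
tcp_rot: [-1.276, 1.23, -1.126]
ft_force: [-0.5, 0.1, -0.4]
width: 0.448
-40 632 y 211.9 ztop 27.1 wid 27.9
-30 599 y 206.9 ztop 30.6 wid 28.0
-20 644 y 207.0 ztop 30.7 wid 27.9
-10 681 y 206.6 ztop 30.6 wid 27.9
0 726 y 207.0 ztop 30.6 wid 27.8
10 755 y 207.0 ztop 30.6 wid 28.0
20 829 y 207.4 ztop 30.7 wid 27.8
30 1112 y 207.5 ztop 29.8 wid 28.0
40 1111 y 207.7 ztop 25.6 wid 27.8
50 902 y 207.5 ztop 9.7 wid 28.0
60 966 y 207.4 ztop 9.7 wid 28.0
70 1026 y 207.4 ztop 18.5 wid 27.9
80 1092 y 207.6 ztop 9.9 wid 28.0
90 1168 y 207.5 ztop 10.0 wid 28.0
100 1218 y 207.4 ztop 9.3 wid 27.9
t: 28.25
eef_pos: [454.2, 268.8, 222.6]
tcp_rot: [-1.573, 0.312, -0.3]
ft_force: [0.6, -0.3, -0.7]
width: 0.501
```

```bash
python3 -m jog '[[0,0,0,0,0,1,0],[0,0,0,0,0,1,0],[0,0,0,0,0,1,0],[0,0,0,0,0,1,0],[0,0,0,0,0,1,0],[0,0,0,0,0,1,0],[0,0,0,0,0,1,0],[0,0,0,0,0,1,0],[0,0,0,0,0,1,0],[0,0,0,0,0,1,0]]'; python3 -m jog '[[0,0.03,0.1,0,-0.1,0.9,0],[0,0.03,0.1,0,-0.1,0.9,0],[0.05,0.03,0.1,0,-0.1,0.9,0],[0.05,0.03,0.05,-0.15,-0.9,0.4,0],[0.05,0.03,0,0,-1,0,0],[0.05,0.03,0,0,-1,0,0],[0.05,0.03,0,0,-1,0,0],[0.1,0,0,0,-1,0,0]]'
python3 - <<'E'
from h import *
goto((655,298,180),1,60,1.2)
E
```

```text
t: 29.25
eef_pos: [450.7, 267.5, 229.7]
tcp_rot: [-1.418, -0.878, 0.857]
ft_force: [0.7, -0.1, -0.6]
width: 0.504
t: 30.05
eef_pos: [516.8, 307.4, 310.6]
tcp_rot: [-1.753, -1.751, 0.781]
ft_force: [1.6, -2.5, 0.5]
width: 0.497
t 30.05 p [516.8 307.4 310.6] x [-0.011  1.    -0.028] y [ 0.688 -0.012 -0.725] w 0.497 F [ 1.6 -2.5  0.5] q [-0.3   0.01 -0.71  2.12  0.96  0.82 -0.03]
shift [ 0.691 -0.047 -0.653] turn [ 0.21 -1.92  0.09]
```

```bash
python3 -m jog '[[0.12,-0.01,-0.05,0.05,-0.4,0,0],[0.12,-0.01,-0.05,0.05,-0.4,0,0],[0.12,-0.01,-0.05,0.05,-0.4,0,0],[0.12,-0.01,-0.1,0.05,-0.4,0,0],[0.12,0,-0.15,0,-0.2,0,0],[0.08,0,-0.15,0,-0.1,0,0],[0,0,0,0,0,0,0]]'
python3 - <<'E'
from h import *
goto((655,298,103.5),1,60,1.2)
s=ctrl.state(); im,d=imaging.grab_frame('wrist')
K,M=cam('wrist',s);P=cloud(d,K,M);z=P[...,2]
m=(z>95)&(z<135)&(P[...,0]>600)&(P[...,0]<700)&(abs(P[...,1]-298)<16);q=P[m];print(len(q),np.round(q.mean(0),1) if len(q) else '')
for o in models.place_of('wrist','butt0')[:4]: print(o['score'],np.round(o['location'],1))
E
```

```text
t: 30.75
eef_pos: [655.9, 300.8, 205.5]
tcp_rot: [-1.93, -1.957, 0.491]
ft_force: [-0.2, -1.2, 0.3]
width: 0.5
t 30.75 p [655.9 300.8 205.5] x [-0.013  1.     0.004] y [ 0.88   0.013 -0.476] w 0.5 F [-0.2 -1.2  0.3] q [-0.35  0.41 -0.6   2.23  1.94  0.98 -0.87]
shift [-0.005 -0.014 -0.51 ] turn [-0.03  0.19  0.05]
3066 [636.3 300.  114.1]
```

```bash
python3 -m jog '[[0,-0.004,-0.15,0,0.05,0,0],[0,-0.003,-0.15,0,0.05,0,0],[-0.01,0,-0.1,0,0.05,0.05,0],[-0.01,0,-0.05,0,0,0,0],[-0.01,0,-0.03,0,0,0,0],[0,0,0,0,0,0,0]]'
python3 - <<'E'
from h import *
goto((654,299.5,103.5),1,60,1.2)
E
```

```text
t: 31.45
eef_pos: [650.9, 304.5, 130.5]
tcp_rot: [-1.916, -1.963, 0.483]
ft_force: [-0.1, 0.0, 0.3]
width: 0.503
t 31.45 p [650.9 304.5 130.5] x [-0.02   1.     0.015] y [ 0.879  0.025 -0.477] w 0.503 F [-0.1  0.   0.3] q [-0.38  0.57 -0.59  2.26  2.08  1.1  -1.03]
shift [ 0.016 -0.025 -0.135] turn [-0.1   0.17  0.01]
```

```bash
python3 -m jog '[[0.005,-0.013,-0.06,-0.05,0.1,0,0],[0.005,-0.01,-0.05,-0.05,0.08,0,0],[0.005,-0.008,-0.04,0,0,0,0],[0,0,0,0,0,0,0]]'
python3 - <<'E'
from h import *
goto((654,299.5,103.5),1,60,1.2)
E
```

```text
t: 31.85
eef_pos: [655.2, 298.4, 102.0]
tcp_rot: [-1.91, -1.948, 0.52]
ft_force: [-0.2, 0.6, -1.4]
width: 0.504
t 31.85 p [655.2 298.4 102. ] x [-0.02   1.     0.001] y [ 0.866  0.017 -0.499] w 0.504 F [-0.2  0.6 -1.4] q [-0.37  0.62 -0.57  2.25  2.11  1.1  -1.04]
shift [-0.006  0.006  0.008] turn [-0.01  0.01  0.01]
```

```bash
python3 -m jog '[[0,0.003,0,0,0,0,1],[0,0,0,0,0,0,1],[0,0,0,0,0,0,1],[0,0,0,0,0,0,1],[0.03,0,0.052,0,0,0,1],[0.04,0.001,0.07,0,0,0,1],[0.04,0.001,0.07,0,0,0,1]]'; python3 -c "
from h import *;st()"
```

```text
t: 32.55
eef_pos: [676.9, 299.6, 139.9]
tcp_rot: [-1.907, -1.947, 0.526]
ft_force: [2.2, -0.4, -3.5]
width: 0.23
t 32.55 p [676.9 299.6 139.9] x [-0.021  1.    -0.001] y [ 0.864  0.018 -0.503] w 0.23 F [ 2.2 -0.4 -3.5] q [-0.34  0.55 -0.57  2.21  2.05  1.   -0.94]
```

```bash
python3 -m jog '[[0.03,0.001,0.052,0,0,0,1],[0.021,0.001,0.036,0,0,0,1]]'; python3 -m jog '[[-0.01,-0.01,0.05,0,0,0,1],[-0.08,-0.05,0.1,0,0,0,1],[-0.15,-0.1,0.1,0,0,0,1]]';python3 -c "
from h import *;st()"
```

```text
t: 32.75
eef_pos: [688.8, 300.0, 161.0]
tcp_rot: [-1.908, -1.948, 0.523]
ft_force: [0.3, -0.3, -2.0]
width: 0.232
t: 33.05
eef_pos: [641.5, 268.2, 212.2]
tcp_rot: [-1.907, -1.946, 0.522]
ft_force: [-0.0, -0.0, 0.1]
width: 0.233
t 33.05 p [641.5 268.2 212.2] x [-0.02   1.     0.002] y [ 0.865  0.018 -0.502] w 0.233 F [-0.  -0.   0.1] q [-0.3   0.34 -0.6   2.28  1.93  0.9  -0.85]
```

```bash
python3 -m jog '[[-0.1,-0.03,0.2,0,0,0,1],[-0.1,-0.02,0.2,0,0.5,0,1],[-0.1,0,0.15,0,1,0,1],[-0.1,0,0.1,0,1,0,1],[-0.1,0,0,0,1,0,1],[-0.1,0,0,0,1,0,1],[-0.1,0,0,0,1,0,1],[-0.05,0,0,0,1,0,1],[0,0,0,0,0.7,0,1]]';python3 - <<'E'
from h import *
goto((500,250,310),1,0,3)
E
```

```text
t: 33.95
eef_pos: [529.3, 238.5, 305.9]
tcp_rot: [-1.423, -1.389, 1.115]
ft_force: [-0.2, 0.4, -0.6]
width: 0.231
t 33.95 p [529.3 238.5 305.9] x [-0.008  0.999 -0.042] y [ 0.257 -0.039 -0.966] w 0.231 F [-0.2  0.4 -0.6] q [-0.12  0.11 -0.57  1.84  0.29  1.05  0.78]
shift [-0.146  0.057  0.02 ] turn [0.23 1.74 0.26]
```

```bash
python3 -m jog '[[-0.05,0.02,0,0.1,0.9,0,1],[-0.05,0.02,0,0.1,0.8,0,1],[0,0,0,0,0,-1,1],[0,0,0,0,0,-1,1],[0,0,0,0,0,-1,1],[0,0,0,0,0,-1,1],[0,0,0,0,0,-1,1],[0,0,0,0,0,-1,1],[0,0,0,0,0,-1,1],[0,0,0,0,0,-1,1]]';python3 -m jog '[[0,0,0,0,0,-1,1],[0,0,0,0,0,-1,1],[0,0,0,0,0,-1,1],[0,0,0,0,0,-1,1],[0,0,0,0,0,-1,1],[0,0,0,0,0,-1,1],[0,0,0,0,0,-1,1],[0,0,0,0,0,-1,1],[0,0,0,0,0,-1,1],[0,0,0,0,0,-1,1]]'
python3 - <<'E'
from h import *
goto((425,271.8,60),-1,-4,3.1)
E
```

```text
t: 34.95
eef_pos: [505.0, 248.2, 308.7]
tcp_rot: [-1.538, -0.297, 0.304]
ft_force: [-0.3, -0.1, -0.9]
width: 0.23
t: 35.95
eef_pos: [498.4, 249.7, 310.8]
tcp_rot: [-1.375, 0.862, -0.871]
ft_force: [-0.2, -0.4, -0.8]
width: 0.229
t 35.95 p [498.4 249.7 310.8] x [ 0.439 -0.899 -0.003] y [ 0.013  0.01  -1.   ] w 0.229 F [-0.2 -0.4 -0.8] q [-0.34  0.16 -0.27  1.74  0.04  1.24 -1.74]
shift [-0.367  0.111 -1.254] turn [-0.16  0.55 -2.66]
```

```bash
python3 -m jog '[[-0.06,0.02,-0.15,-0.05,0.1,-0.9,1],[-0.06,0.02,-0.15,-0.05,0.1,-0.9,1],[-0.06,0.02,-0.2,-0.05,0.1,-0.85,1],[-0.06,0.02,-0.2,0,0.2,0,1],[-0.06,0.02,-0.2,0,0,0,1],[-0.04,0,-0.2,0,0,0,1],[0,0,-0.1,0,0,0,1],[0,0,0,0,0,0,1]]'
python3 - <<'E'
from h import *
goto((425,271.8,40),-1,-4,3.1);held()
E
```

```text
t: 36.75
eef_pos: [423.3, 271.1, 67.0]
tcp_rot: [-1.273, 1.222, -1.156]
ft_force: [-0.2, 0.6, 0.1]
width: 0.232
t 36.75 p [423.3 271.1  67. ] x [ 0.037 -0.999  0.003] y [-0.058 -0.005 -0.998] w 0.232 F [-0.2  0.6  0.1] q [-0.46  0.37 -0.26  2.05  0.08  0.78 -2.3 ]
shift [ 0.009  0.003 -0.135] turn [0.02 0.08 0.11]
-40 199 y 270.2 ztop 88.9 wid 21.5
-30 555 y 270.4 ztop 89.3 wid 22.3
-20 576 y 270.6 ztop 89.5 wid 22.0
-10 628 y 270.7 ztop 89.7 wid 22.2
0 683 y 271.5 ztop 89.9 wid 22.2
10 905 y 271.2 ztop 90.2 wid 28.0
20 773 y 272.1 ztop 90.3 wid 22.4
30 819 y 272.2 ztop 89.0 wid 21.8
40 482 y 272.5 ztop 86.2 wid 15.8
50 196 y 273.3 ztop 82.3 wid 4.9
60 202 y 273.5 ztop 82.4 wid 5.0
70 232 y 273.7 ztop 82.5 wid 5.2
80 242 y 274.1 ztop 82.9 wid 5.1
90 249 y 274.5 ztop 82.9 wid 5.0
100 77 y 274.7 ztop 83.0 wid 4.6
```

```bash
python3 -m jog '[[0,0,-0.1,0,0.12,0.13,1],[-0.02,-0.005,-0.1,0,0,0,1],[-0.03,0,-0.05,0,0,0,1],[-0.02,0,-0.02,0,0,0,1],[0,0,0,0,0,0,1]]'
python3 - <<'E'
from h import *
goto((397,270.2,10.5),-1,-4,3.1);held()
E
```

```text
t: 37.3
eef_pos: [412.9, 273.2, 19.9]
tcp_rot: [-1.284, 1.217, -1.133]
ft_force: [0.5, 0.4, -1.1]
width: 0.232
t 37.3 p [412.9 273.2  19.9] x [ 0.057 -0.998 -0.004] y [-0.067  0.    -0.998] w 0.232 F [ 0.5  0.4 -1.1] q [-0.47  0.44 -0.26  2.09  0.1   0.68 -2.3 ]
shift [-0.079 -0.015 -0.047] turn [-0.03  0.01 -0.02]
-40 192 y 271.8 ztop 42.1 wid 21.6
-30 551 y 271.6 ztop 42.5 wid 22.4
-20 572 y 272.1 ztop 42.6 wid 22.0
-10 634 y 272.8 ztop 42.7 wid 22.5
0 684 y 273.3 ztop 42.8 wid 22.4
10 912 y 273.2 ztop 43.0 wid 27.9
20 770 y 274.4 ztop 43.1 wid 22.6
30 821 y 274.7 ztop 41.7 wid 21.9
40 492 y 275.3 ztop 38.7 wid 15.8
50 189 y 276.2 ztop 34.8 wid 5.1
60 208 y 276.7 ztop 34.9 wid 5.0
70 228 y 277.1 ztop 34.9 wid 5.4
80 247 y 277.7 ztop 35.2 wid 5.3
90 252 y 278.3 ztop 35.1 wid 5.2
100 76 y 278.7 ztop 35.3 wid 4.7
```

```bash
python3 -m jog '[[-0.02,-0.013,-0.025,0,0.05,0,1],[-0.02,-0.002,-0.02,0,0,0,1],[-0.015,-0.001,0,0,0,0,1]]'; python3 -m jog '[[-0.015,-0.001,-0.003,0,0,0,1]]'; python3 -m jog '[[-0.015,-0.001,0,0,0,0,1]]'
```

```text
t: 37.65
eef_pos: [403.1, 270.7, 12.5]
tcp_rot: [-1.285, 1.222, -1.129]
ft_force: [-0.1, 0.1, -1.0]
width: 0.227
t: 37.75
eef_pos: [399.9, 270.4, 11.9]
tcp_rot: [-1.285, 1.222, -1.129]
ft_force: [-0.8, -0.1, -0.9]
width: 0.231
t: 37.85
eef_pos: [396.7, 270.2, 12.0]
tcp_rot: [-1.285, 1.222, -1.129]
ft_force: [12.3, 0.6, -0.7]
width: 0.23
```

Contact again; settle, release, retreat straight up, and look.

```bash
python3 -m jog '[[-0.006,0,-0.01,0,0,0,1],[-0.008,0,-0.002,0,0,0,1]]'; python3 -m jog '[[0,0,0,0,0,0,0],[0,0,0,0,0,0,0],[0,0,0,0,0,0,0],[0,0,0.05,0,0,0,0],[0,0,0.1,0,0,0,0],[0,0,0.2,0,0,0,0]]';python3 -m jog '[[0.1,-0.1,0.25,0,-0.2,0,0],[0.1,-0.1,0.25,0,-0.2,0,0],[0.1,-0.1,0.25,0,0,0,0],[0,-0.1,0.1,0,0,0,0],[0,0,0,0,0,0,0]]';python3 - <<'E'
from h import *
s,r=st()
im,d=imaging.grab_frame('wrist'); cv2.imwrite('pics/w5.png',im)
for n in ['wrist','top']:
    if n=='top': imaging.grab_frame(n)
    for th in ['butt0','tip0']:
        for o in models.place_of(n,th)[:5]:
            p=np.array(o['location']); q=p[:2]-[429.8,175.9]; c,w=np.cos(.0545),np.sin(.0545)
            print(n,th,round(o['score'],2),np.round(p,1),'board',np.round([c*q[0]+w*q[1],-w*q[0]+c*q[1]],1))
E
```

```text
t: 38.05
eef_pos: [396.7, 270.9, 10.6]
tcp_rot: [-1.279, 1.219, -1.131]
ft_force: [9.5, -3.9, -1.1]
width: 0.234
t: 38.65
eef_pos: [393.4, 269.4, 80.0]
tcp_rot: [-1.287, 1.222, -1.13]
ft_force: [0.5, 0.5, -0.6]
width: 0.502
t: 39.15
eef_pos: [446.2, 196.3, 243.3]
tcp_rot: [-1.237, 1.171, -1.159]
ft_force: [0.1, 0.7, -1.0]
width: 0.502
t 39.15 p [446.2 196.3 243.3] x [ 0.06  -0.998 -0.005] y [-0.005  0.004 -1.   ] w 0.502 F [ 0.1  0.7 -1. ] q [-0.32  0.1  -0.24  1.95  0.02  1.1  -2.07]
wrist butt0 0.92 [359.  204.2  18.9] board [-69.2  32.1]
wrist butt0 0.72 [357.7 270.7  18. ] board [-66.8  98.6]
wrist butt0 0.62 [365.  141.3  20.9] board [-66.6 -31. ]
wrist tip0 0.83 [495.5 214.2  18.7] board [67.7 34.7]
wrist tip0 0.82 [494.1 276.3  23.6] board [69.7 96.7]
wrist tip0 0.69 [506.1 146.3  15.6] board [ 74.6 -33.7]
```

View pics/w5.png

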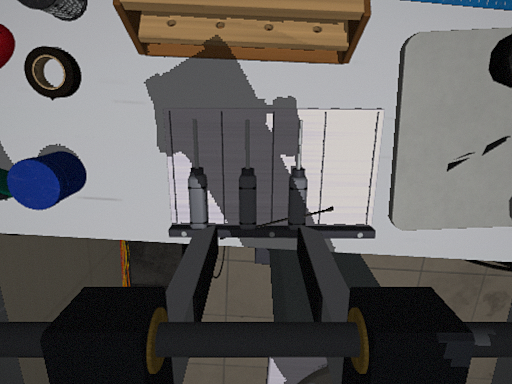

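```bash
python3 -m jog '[[0.2,0,0.1,0,0,0,0],[0.1,0,0,0,0,0,0],[0,0,0,0,0,0,0],[0,0,0,0,0,0,0]]';python3 - <<'E'
from h import *
s,r=st()
im,d=imaging.grab_frame('wrist'); K,M=cam('wrist',s);P=cloud(d,K,M)
c,w=np.cos(.0545),np.sin(.0545);q=P[...,:2]-np.array([429.8,175.9]);X=c*q[...,0]+w*q[...,1];Y=-w*q[...,0]+c*q[...,1];Z=P[...,2]
for y in (-32,32,96):
    m=(abs(Y-y)<25)&(X>-69)&(X<90)
    sh=m&(Z>13.5)&(X>15); h=m&(Z>28)&(X<10)
    print(y,'tip x',np.round(np.percentile(X[sh],98),1),'shaft y',np.round(np.median(Y[sh]),1),'handle x',np.round([X[h].min(),X[h].max()],1),'y',np.round(np.median(Y[h]),1),'top',np.round(np.median(Z[h]),1))
    k=m&(X<-30)&(Z>28); u=abs(Y-y)<5
    rail=u&(X>-90)&(X<-60); print('  rail/gap z by x:',[(a,round(float(np.nanmin(Z[u&(X>=a)&(X<a+1.5)])),1) if (u&(X>=a)&(X<a+1.5)).any() else None) for a in np.arange(-76,-60,1.5)])
v,u=[int(t) for t in proj([365,205,20],K,M)][::-1];print(u,v)
cv2.imwrite('pics/c6.png',cv2.resize(im[max(0,v-50):v+30,max(0,u-100):u+100],None,fx=4,fy=4,interpolation=cv2.INTER_CUBIC))
E
```

```text
t: 39.85
eef_pos: [502.3, 200.2, 254.3]
tcp_rot: [-1.256, 1.173, -1.149]
ft_force: [0.2, 1.0, -1.6]
width: 0.503
t 39.85 p [502.3 200.2 254.3] x [ 0.069 -0.998 -0.   ] y [-0.02  -0.001 -1.   ] w 0.503 F [ 0.2  1.  -1.6] q [-0.31  0.19 -0.21  1.82  0.03  1.15 -2.03]
-32 tip x 84.8 shaft y -12.1 handle x [-67.7   8.8] y -29.1 top 30.4
  rail/gap z by x: [(np.float64(-76.0), 25.3), (np.float64(-74.5), 26.2), (np.float64(-73.0), 25.5), (np.float64(-71.5), 25.1), (np.float64(-70.0), None), (np.float64(-68.5), 27.8), (np.float64(-67.0), 29.9), (np.float64(-65.5), 29.6), (np.float64(-64.0), 29.7), (np.float64(-62.5), 30.3), (np.float64(-61.0), 30.0)]
32 tip x 87.4 shaft y 45.9 handle x [-67.3   9.6] y 32.5 top 30.2
  rail/gap z by x: [(np.float64(-76.0), 25.5), (np.float64(-74.5), 24.8), (np.float64(-73.0), 26.1), (np.float64(-71.5), 25.1), (np.float64(-70.0), 26.1), (np.float64(-68.5), None), (np.float64(-67.0), 29.1), (np.float64(-65.5), 29.3), (np.float64(-64.0), 29.8), (np.float64(-62.5), 29.9), (np.float64(-61.0), 29.3)]
96 tip x 84.0 shaft y 93.3 handle x [-28.   7.] y 96.8 top 30.1
  rail/gap z by x: [(np.float64(-76.0), None), (np.float64(-74.5), None), (np.float64(-73.0), None), (np.float64(-71.5), None), (np.float64(-70.0), None), (np.float64(-68.5), None), (np.float64(-67.0), None), (np.float64(-65.5), None), (np.float64(-64.0), None), (np.float64(-62.5), None), (np.float64(-61.0), None)]
247 254
```

View pics/c6.png

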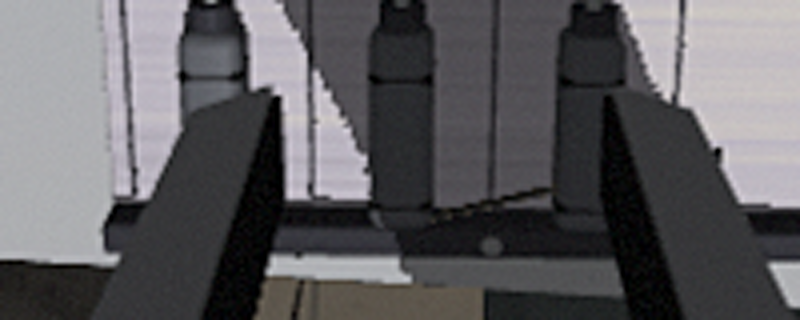

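```bash
python3 -m jog '[[0,0,0.25,0,0,0,-0.5],[-0.1,0,0.25,0,0,0,-1],[-0.1,0,0.25,0,0,0,-1],[0,0,0,0,0,0,-1],[0,0,0,0,0,0,-1],[0,0,0,0,0,0,-1],[0,0,0,0,0,0,-1],[0,0,0,0,0,0,-1],[0,0,0,0,0,0,-1],[0,0,0,0,0,0,-1]]' >/dev/null; for i in 1 2 3 4; do python3 -m jog '[[0,0,0,0,0,0,-1],[0,0,0,0,0,0,-1],[0,0,0,0,0,0,-1],[0,0,0,0,0,0,-1],[0,0,0,0,0,0,-1],[0,0,0,0,0,0,-1],[0,0,0,0,0,0,-1],[0,0,0,0,0,0,-1],[0,0,0,0,0,0,-1],[0,0,0,0,0,0,-1]]' >/dev/null; done
python3 - <<'E'
from h import *
s,r=st()
im,d=imaging.grab_frame('wrist'); cv2.imwrite('pics/w7.png',im)
for th in ['butt0','tip0']:
    for o in models.place_of('wrist',th)[:5]:
        p=np.array(o['location']); q=p[:2]-[429.8,175.9]; c,w=np.cos(.0545),np.sin(.0545)
        print(th,round(o['score'],2),np.round(p,1),'board',np.round([c*q[0]+w*q[1],-w*q[0]+c*q[1]],1))
for th in ['flux_jar','spool','tape']:
    for o in models.place_of('wrist',th)[:1]: print(th,np.round(o['location'],0))
E
```

```text
t 44.9 p [454.9 200.1 397. ] x [ 0.073 -0.997  0.005] y [-0.033 -0.007 -0.999] w 0.999 F [-0.4  0.7 -0.6] q [-0.32  0.04 -0.22  1.68 -0.    1.45 -2.04]
butt0 0.95 [359.4 204.4  20.7] board [-68.7  32.3]
butt0 0.76 [355.2 268.6  17.1] board [-69.4  96.6]
tip0 0.7 [497.9 278.9  21.3] board [73.6 99.1]
tip0 0.63 [504.1 146.6  17.9] board [ 72.6 -33.3]
tip0 0.59 [495.7 208.7  17.7] board [67.6 29.2]
flux_jar [413. 446.  -5.]
spool [625. 426.   0.]
tape [534. 444.  -1.]
```

View pics/w7.png

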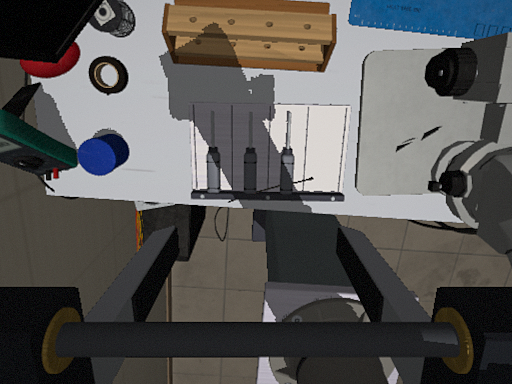

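```bash
for i in 1 2 3 4 5 6 7 8 9 10; do python3 -m jog '[[0,0,0.05,0,0,0,-1],[0,0,0,0,0,0,-1],[0,0,0,0,0,0,-1],[0,0,0,0,0,0,-1],[0,0,0,0,0,0,-1],[0,0,0,0,0,0,-1],[0,0,0,0,0,0,-1],[0,0,0,0,0,0,-1],[0,0,0,0,0,0,-1],[0,0,0,0,0,0,-1]]' >/dev/null; done
python3 - <<'E'
from h import *
s,r=st()
im,d=imaging.grab_frame('wrist'); K,M=cam('wrist',s);P=cloud(d,K,M)
c,w=np.cos(.0545),np.sin(.0545);q=P[...,:2]-np.array([429.8,175.9]);X=c*q[...,0]+w*q[...,1];Y=-w*q[...,0]+c*q[...,1];Z=P[...,2]
for y in (-32,32,96):
    m=(abs(Y-y)<25)&(X>-72)&(X<70);h=m&(Z>28)&(X<10);sh=m&(Z>15)&(X>20)
    print(y,'handle x',np.round([X[h].min(),X[h].max()],1),'y',np.round(np.median(Y[h]),1),'shaft y',np.round(np.median(Y[sh]),1))
for th in ['butt0','tip0']:
    print(th,[np.round(o['location'],0).tolist() for o in models.place_of('wrist',th)[:4]])
E
```

```text
t 55.2 p [454.9 200.1 506.1] x [ 0.074 -0.997  0.005] y [-0.033 -0.007 -0.999] w 1.0 F [-0.3  0.  -0.6] q [-0.32  0.03 -0.22  1.47 -0.    1.67 -2.04]
-32 handle x [-70.7   8.5] y -31.9 shaft y -24.8
32 handle x [-71.9   9.3] y 31.9 shaft y 32.0Traceback (most recent call last):
  File "<stdin>", line 7, in <module>
    return umr_minimum(a, axis, None, out, keepdims, initial, where)
ValueError: zero-size array to reduction operation minimum which has no identity
```

Run:
```python
from h import *
s,r=st()
im,d=imaging.grab_frame('wrist'); cv2.imwrite('pics/w8.png',im[60:300])
for th in ['butt0','tip0']:
    for o in models.place_of('wrist',th)[:4]:
        p=np.array(o['location']); q=p[:2]-[429.8,175.9]; c,w=np.cos(.0545),np.sin(.0545)
        print(th,round(o['score'],2),np.round(p,1),'board',np.round([c*q[0]+w*q[1],-w*q[0]+c*q[1]],1))
```

```text
t 55.25 p [454.9 200.  506.1] x [ 0.073 -0.997  0.005] y [-0.033 -0.007 -0.999] w 0.998 F [ 0.2 -0.1 -1. ] q [-0.32  0.03 -0.22  1.47 -0.    1.67 -2.04]
butt0 0.69 [366.9 331.   11.7] board [-54.4 158.3]
butt0 0.64 [358.5 139.7  15.1] board [-73.2 -32.3]
butt0 0.57 [359.  204.1  20.9] board [-69.2  32. ]
tip0 0.87 [504.1 350.2  10.3] board [ 83.7 170. ]
tip0 0.75 [496.6 212.3  18.1] board [68.7 32.7]
tip0 0.65 [500.9 147.6  16.2] board [ 69.5 -32.1]
tip0 0.45 [414.2 449.2  -1.1] board [ -0.7 273.7]
```

View pics/w8.png

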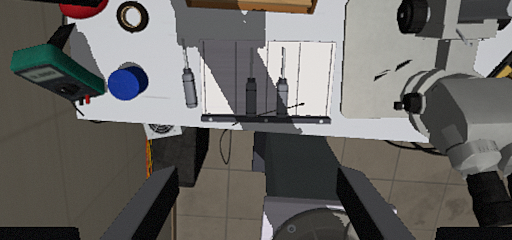

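```bash
cat > m.py <<'E'
from h import *
s=ctrl.state()
im,d=imaging.grab_frame('wrist'); K,M=cam('wrist',s);P=cloud(d,K,M);X,Y,Z=[P[...,i] for i in range(3)]
q=P[(Y>318)&(Y<375)&(X>350)&(X<520)&(Z>3)&(Z<40)]
a=q[q[:,0]<440];rect=cv2.minAreaRect(q[:,:2].astype(np.float32));print(rect)
h=a[a[:,2]>16];f=np.polyfit(h[:,0],h[:,1],1);print('handle x',np.round(np.percentile(h[:,0],[1,99]),1),'line',f,'y@410',np.polyval(f,410),'top',np.percentile(h[:,2],50),len(h))
print('deg',np.degrees(np.arctan(f[0])))
E
python3 m.py; python3 -m jog '[[-0.05,0.2,-0.1,0,0,0,-0.2],[-0.05,0.2,-0.2,0,0,0,0],[-0.05,0.2,-0.25,0,0,0,0.2],[-0.05,0.15,-0.25,0,0,0,0.2],[0,0,-0.25,0,0,0,0.2],[0,0,-0.25,0,0,0,0.2],[0,0,-0.2,0,0,0,0.2],[0,0,0,0,0,0,0.2]]'; python3 -c "
from h import *;st()"; python3 m.py
```

```text
((434.22442626953125, 346.2337646484375), (159.26100158691406, 55.43634796142578), 0.5313010811805725)
handle x [369.5 438.4] line [1.42986497e-01 2.74327060e+02] y@410 332.95152371297155 top 21.802600984341154 366
deg 8.137365468113487
t: 56.25
eef_pos: [416.0, 336.7, 222.8]
tcp_rot: [-1.265, 1.175, -1.144]
ft_force: [0.1, -0.4, -0.1]
width: 0.407
t 56.25 p [416.  336.7 222.8] x [ 0.072 -0.997  0.001] y [-0.028 -0.003 -1.   ] w 0.407 F [ 0.1 -0.4 -0.1] q [-0.48  0.22 -0.35  1.86  0.06  1.1  -2.36]
((442.921142578125, 336.9700012207031), (151.05760192871094, 33.27915954589844), 1.1733143329620361)
handle x [369.6 438.8] line [1.45632998e-01 2.74842632e+02] y@410 334.5521606512177 top 22.029564009036847 1057
deg 8.28590529436708
```

```bash
python3 -m jog '[[0,0,-0.2,0,-0.19,0.48,0.36],[0,0,-0.25,0,0,0,0.36],[0,0,-0.2,0,0,0,0.36],[0,0,-0.2,0,0,0,0.36],[0,0,-0.1,0,0,0,0.36],[0,0,0,0,0,0,0.36]]'; python3 -c "
from h import *;goto((418,335.7,10.5),-1,0,8.2)"; python3 m.py
```

```text
t: 56.9
eef_pos: [427.5, 345.4, 46.5]
tcp_rot: [-1.248, 1.091, -1.107]
ft_force: [0.7, 0.4, 1.0]
width: 0.318
t 56.9 p [427.5 345.4  46.5] x [ 0.143 -0.99  -0.009] y [ 0.023  0.012 -1.   ] w 0.318 F [0.7 0.4 1. ] q [-0.54  0.43 -0.32  2.02  0.22  0.7  -2.43]
shift [-0.047 -0.049 -0.18 ] turn [-0.08  0.15  0.  ]
((437.20831298828125, 339.4111633300781), (138.2364959716797, 22.09670066833496), 9.339909553527832)
handle x [370.3 439.1] line [1.53423650e-01 2.72376931e+02] y@410 335.2806277748777 top 22.07230355048131 2866
deg 8.7225127626441
```

```bash
python3 -m jog '[[-0.047,-0.045,-0.02,-0.05,0.1,0,0.36],[0,0,0,0,0,0,0.36]]'; python3 -c "
from h import *;goto((418,336.5,10.5),-1,0,8.5)"
```

```text
t: 57.15
eef_pos: [420.4, 338.2, 47.9]
tcp_rot: [-1.258, 1.098, -1.105]
ft_force: [0.0, 0.4, -0.7]
width: 0.318
t 57.15 p [420.4 338.2  47.9] x [ 0.142 -0.99  -0.007] y [ 0.012  0.008 -1.   ] w 0.318 F [ 0.   0.4 -0.7] q [-0.53  0.42 -0.32  2.04  0.21  0.7  -2.42]
shift [-0.012 -0.009 -0.187] turn [-0.06  0.08  0.04]
```

```bash
python3 -m jog '[[-0.012,-0.008,-0.07,-0.05,0.08,0.04,0.36],[0,0,-0.06,0,0,0,0.36],[0,0,-0.04,0,0,0,0.36],[0,0,0,0,0,0,0.36]]'; python3 -c "
from h import *;goto((418,336.5,10.5),-1,0,8.5)"
```

```text
t: 57.55
eef_pos: [419.6, 337.4, 14.3]
tcp_rot: [-1.271, 1.098, -1.099]
ft_force: [1.3, 0.6, 0.1]
width: 0.315
t 57.55 p [419.6 337.4  14.3] x [ 0.147 -0.989 -0.003] y [ 0.003  0.003 -1.   ] w 0.315 F [1.3 0.6 0.1] q [-0.54  0.48 -0.31  2.05  0.23  0.65 -2.43]
shift [-0.008 -0.004 -0.019] turn [-0.02  0.02  0.  ]
```

```bash
python3 -m jog '[[-0.005,-0.004,-0.022,0,0,0,0.36],[0,0,0,0,0,0,1],[0,0,0,0,0,0,1],[0,0,0,0,0,0,1],[0,0,0,0,0,0,1]]'; python3 -m jog '[[0,0,0.05,0,0,0,1],[0,0,0.1,0,0,0,1],[0,0,0.1,0,0,0,1],[0,0,0,0,0,0,1]]'; python3 -c "
from h import *;goto((420,271.5,40),-1,0,3.1);held()"
```

```text
t: 58.05
eef_pos: [418.5, 336.8, 9.5]
tcp_rot: [-1.271, 1.098, -1.099]
ft_force: [1.5, -0.4, -1.4]
width: 0.233
t: 58.45
eef_pos: [418.1, 336.7, 62.9]
tcp_rot: [-1.272, 1.098, -1.099]
ft_force: [0.5, 0.3, -0.5]
width: 0.23
t 58.45 p [418.1 336.7  62.9] x [ 0.148 -0.989 -0.003] y [ 0.003  0.003 -1.   ] w 0.23 F [ 0.5  0.3 -0.5] q [-0.52  0.4  -0.34  2.02  0.19  0.74 -2.39]
shift [ 0.01  -0.326 -0.114] turn [-0.02  0.02 -0.63]
-40 462 y 332.1 ztop 76.5 wid 19.4
-30 514 y 332.9 ztop 76.4 wid 20.8
-20 578 y 334.1 ztop 76.4 wid 22.6
-10 630 y 335.6 ztop 76.5 wid 23.4
0 714 y 337.1 ztop 76.6 wid 24.9
10 937 y 336.4 ztop 76.8 wid 28.0
20 692 y 339.4 ztop 75.1 wid 21.5
30 401 y 341.1 ztop 72.1 wid 15.6
40 161 y 343.2 ztop 67.8 wid 5.8
50 166 y 344.7 ztop 67.8 wid 5.8
60 174 y 346.2 ztop 67.9 wid 5.7
70 176 y 347.7 ztop 67.8 wid 5.6
80 153 y 348.8 ztop 67.9 wid 4.3
90 35 y 349.3 ztop 67.8 wid 2.8
```

```bash
python3 -m jog '[[0,-0.1,0,0,0,-0.3,1],[0.01,-0.1,0,0,0,-0.33,1],[0,-0.1,0,0,0,0,1],[0,-0.03,-0.05,0,0,0,1],[0,0,-0.08,0,0,0,1],[0,0,0,0,0,0,1]]'; python3 -c "
from h import *;goto((404,270.6,17.5),-1,0,3.1);held()"
```

```text
t: 59.1
eef_pos: [418.8, 262.2, 32.4]
tcp_rot: [-1.227, 1.18, -1.181]
ft_force: [-0.3, -0.2, -0.4]
width: 0.227
t 59.1 p [418.8 262.2  32.4] x [ 0.039 -0.999  0.   ] y [ 0. -0. -1.] w 0.227 F [-0.3 -0.2 -0.4] q [-0.44  0.39 -0.29  2.13  0.19  0.64 -2.39]
shift [-0.074  0.042 -0.074] turn [0.  0.  0.1]
-40 534 y 260.4 ztop 46.1 wid 21.9
-30 553 y 260.8 ztop 46.0 wid 21.8
-20 581 y 261.3 ztop 46.0 wid 22.1
-10 636 y 262.0 ztop 46.1 wid 22.0
0 680 y 262.1 ztop 46.1 wid 22.1
10 939 y 262.4 ztop 46.4 wid 27.9
20 703 y 262.9 ztop 44.7 wid 21.8
30 404 y 263.5 ztop 41.5 wid 15.3
40 157 y 264.1 ztop 37.1 wid 4.8
50 168 y 264.5 ztop 37.1 wid 4.7
60 169 y 265.0 ztop 37.1 wid 4.6
70 172 y 265.3 ztop 37.2 wid 4.6
80 186 y 265.8 ztop 37.1 wid 5.0
90 75 y 266.0 ztop 37.0 wid 4.7
```

```bash
python3 -m jog '[[0,0.045,-0.02,0,0,0.1,1],[-0.015,0,-0.03,0,0,0,1],[-0.015,-0.001,-0.018,0,0,0,1]]'; python3 -c "
from h import *;st()"; python3 -m jog '[[-0.015,-0.001,0,0,0,0,1]]';python3 -m jog '[[-0.015,-0.001,0,0,0,0,1]]';python3 -m jog '[[-0.015,-0.001,0,0,0,0,1]]'
```

```text
t: 59.45
eef_pos: [413.4, 273.3, 19.4]
tcp_rot: [-1.233, 1.168, -1.168]
ft_force: [0.6, -0.7, -1.0]
width: 0.23
t 59.45 p [413.4 273.3  19.4] x [ 0.055 -0.998 -0.001] y [ 0.002  0.001 -1.   ] w 0.23 F [ 0.6 -0.7 -1. ] q [-0.47  0.41 -0.29  2.14  0.2   0.61 -2.42]
t: 59.55
eef_pos: [409.8, 273.3, 18.9]
tcp_rot: [-1.233, 1.167, -1.168]
ft_force: [0.9, 0.5, -0.9]
width: 0.234
t: 59.65
eef_pos: [406.4, 273.2, 18.9]
tcp_rot: [-1.234, 1.167, -1.167]
ft_force: [10.5, -1.3, -0.1]
width: 0.23
t: 59.75
eef_pos: [406.0, 273.5, 19.8]
tcp_rot: [-1.229, 1.165, -1.169]
ft_force: [25.8, -4.6, -2.8]
width: 0.23
```

```bash
python3 -m jog '[[0.002,0,-0.012,0,0.05,0,1],[-0.008,0,-0.006,0,0,0,1]]'; python3 -m jog '[[0,0,0,0,0,0,0],[0,0,0,0,0,0,0],[0,0,0,0,0,0,0],[0,0,0.05,0,0,0,0],[0,0,0.1,0,0,0,0],[0,0,0.2,0,0,0,0]]';python3 -m jog '[[0.1,-0.05,0.25,0,0,0,0],[0.1,-0.1,0.25,0,0,0,-0.5],[-0.1,-0.1,0.25,0,0,0,-1],[-0.1,-0.1,0.1,0,0,0,-1],[0,0,0.2,0,0,0,-1],[0,0,0,0,0,0,-1],[0,0,0,0,0,0,-1]]';python3 - <<'E'
from h import *
s,r=st()
im,d=imaging.grab_frame('wrist'); K,M=cam('wrist',s);P=cloud(d,K,M);cv2.imwrite('pics/w9.png',im)
c,w=np.cos(.0545),np.sin(.0545);q=P[...,:2]-np.array([429.8,175.9]);X=c*q[...,0]+w*q[...,1];Y=-w*q[...,0]+c*q[...,1];Z=P[...,2]
for y in (-32,32,96):
    m=(abs(Y-y)<20)&(X>-72)&(X<70);h=m&(Z>28)&(X<15);sh=m&(Z>15)&(X>20)
    if h.any(): print(y,'handle x',np.round([X[h].min(),X[h].max()],1),'y',np.round(np.median(Y[h]),1),'shaft y',np.round(np.median(Y[sh]),1))
for th in ['butt0','tip0']:
    for o in models.place_of('wrist',th)[:4]:
        p=np.array(o['location']); q=p[:2]-[429.8,175.9]
        print(th,round(o['score'],2),np.round(p,1),'board',np.round([c*q[0]+w*q[1],-w*q[0]+c*q[1]],1))
E
```

```text
t: 59.95
eef_pos: [406.3, 273.8, 17.2]
tcp_rot: [-1.23, 1.169, -1.166]
ft_force: [12.7, -1.4, 2.4]
width: 0.228
t: 60.55
eef_pos: [401.8, 272.0, 86.1]
tcp_rot: [-1.241, 1.172, -1.164]
ft_force: [0.7, 0.3, 1.0]
width: 0.501
t: 61.25
eef_pos: [398.9, 207.4, 294.9]
tcp_rot: [-1.233, 1.167, -1.161]
ft_force: [-0.2, -0.1, -0.5]
width: 0.975
t 61.25 p [398.9 207.4 294.9] x [ 0.06  -0.998 -0.006] y [ 0.     0.006 -1.   ] w 0.975 F [-0.2 -0.1 -0.5] q [-0.3  -0.01 -0.32  1.95 -0.01  1.2  -2.12]
-32 handle x [-67.5  10.1] y -15.2 shaft y -31.0
32 handle x [-71.    9.6] y 32.1 shaft y 32.7
96 handle x [-71.8   9.2] y 81.2 shaft y 98.5
butt0 0.94 [356.9 273.2  16.9] board [-67.5 101.1]
butt0 0.91 [358.8 202.7  18.3] board [-69.4  30.6]
butt0 0.89 [360.  139.1  18.2] board [-71.7 -32.9]
tip0 0.88 [497.9 215.   19.7] board [70.1 35.3]
tip0 0.76 [493.9 283.1  21.4] board [ 69.8 103.5]
tip0 0.74 [505.4 147.8  21.3] board [ 74.  -32.2]
tip0 0.21 [503.7 150.8  16.8] board [ 72.4 -29.1]
```

View pics/w9.png

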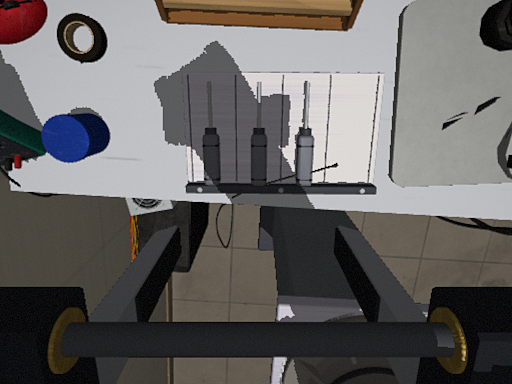

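```bash
python3 -c "
from cell import workorder;print(workorder.sign_off())"
```

```text
the job is handed in; nothing more can be done
None
```

All three screwdrivers that were in the stand are lying flat on the layout board, one each in the lanes at -32, 32 and 96 mm. Handles face the robot and each butt was pushed against the stop rail with 8–26 N until it met the rail. I then signed the job off, about 61 s into the run.

- **Knock:** about 10 s after I first finished, the driver in the 96 mm lane was knocked off the left of the board onto the bench. I picked it up and put it back against the rail.
- **Last checks:** the final picture showed all three tips level and every butt at the rail.
    - The network put the butts at -67.5 to -71.7 mm, against a stop face at -70.5 mm. It is good to about 4 mm.
    - The driver I put back is 3–5 mm off its lane centre.
- **Doubtful readings:** in the depth check, the handle positions across the board for the two outer lanes (-15 and 81 mm) disagreed with the network and the picture. I did not trace why, and I went by the network and the picture.
- **Other things:** the flux jar, spool and tape read within about 7 mm of their starting positions a little before the end. I did not measure them again after putting the knocked driver back.

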